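Refill the eyelet feeder and refit its cover

TASK

Lift the identical closed cartridges in turn to judge which are full: put every full (heavy) one into the feeder's loading bay and every empty (light) one into the green returns tray. When all the full ones are in the bay, close it with the blue cover: hook the cover's orange lip under the orange ledge at the front with the top edge still raised, then swing the top edge down until the cover lies flush on its seat. Leave the glue bottle standing where it is.

Things in the scene. Friction and masses are not known exactly. Their poses are not given: they have to be found in the camera images.
- feeder: Grey fixed eyelet feeder, blue drive housing behind it (100 mm high, fittings to 150 mm). Origin on the bench under the centre of its open loading bay; x front (robot side) to rear, y left. Bay inside: x +/-72, y +/-100 mm, floor at z = 10 mm; its mouth slopes from 85 mm high (front) to 125 mm (rear); stops reach 143 mm. Takes two cartridges side by side along y, 90 mm apart, any way up.
- seat: Cover's sloping seat around the bay's mouth. Origin: centre of the mouth, in the plane where the shut cover's underside rests; x up the slope (15 degrees), y left, z square to it. Mouth x +/-75 mm; front rim z = 0 from x = -121. Rear stop face x = +89, side cheeks y = +/-113 mm, all 12 mm high: the cover cannot go in flat from above.
- ledge (a point): Middle of the free lower edge of the orange ledge along the seat's front: at x = -91, y = 0, z = 11 mm in the seat's frame, axes as the seat's. The ledge is 4 mm thick and as wide as the feeder (246 mm). Under it is an 11 mm high slot for the lip, closed 15 mm further in (seat x = -106 mm) by a stop.
- cover_grip (a point): Loose blue cover, 0.35 kg, at first flat on the bench, right way up. Plate 170 (x) x 216 (y) x 12 mm. This point: centre of the black grip bar on its middle, 34 mm above the underside; bar 16 (x) x 90 (y) mm, 44 mm high above the plate. x points from the lip to the top edge, z out. Shut: axes as the seat's, this point at seat x = 0, y = 0, z = 34 mm (play 3 to 5 mm). No latch: it rests by its weight.
- cover_lip (a point): Middle of the free lower edge of the cover's orange lip, which sticks out 18 mm from the plate's -x edge, 4 mm thick, 200 mm wide, flush with the underside. It is 103 mm towards -x and 34 mm below the grip point. Shut: about seat x = -103, z = 0 mm, so 12 mm under the ledge.
- cover_top (a point): Middle of the lower edge at the cover's top (+x) end: 85 mm towards +x and 34 mm below the grip point, in the cover's axes. Shut: seat z = 0.
- tray: Green returns tray, fixed to the bench, outside 98 (x) x 266 (y) x 20 mm high, walls 4 mm, floor 4 mm above the bench; room for three cartridges in a row along y, 85 mm apart. Origin under its centre.
- cart_a (a point): Closed eyelet cartridge: kraft-coloured box 56 (x) x 66 (y) x 60 mm (z) with a white top band and a round brass mark on top; this point is its centre, 30 mm above its underside. All cartridges look the same; a full one weighs about 0.5 to 0.6 kg, an empty one about 0.1 to 0.14 kg. It may be absent.
- cart_b (a point): Closed eyelet cartridge: kraft-coloured box 56 (x) x 66 (y) x 60 mm (z) with a white top band and a round brass mark on top; this point is its centre, 30 mm above its underside. All cartridges look the same; a full one weighs about 0.5 to 0.6 kg, an empty one about 0.1 to 0.14 kg. It may be absent.
- cart_c (a point): Closed eyelet cartridge: kraft-coloured box 56 (x) x 66 (y) x 60 mm (z) with a white top band and a round brass mark on top; this point is its centre, 30 mm above its underside. All cartridges look the same; a full one weighs about 0.5 to 0.6 kg, an empty one about 0.1 to 0.14 kg. It may be absent.
- cart_d (a point): Closed eyelet cartridge: kraft-coloured box 56 (x) x 66 (y) x 60 mm (z) with a white top band and a round brass mark on top; this point is its centre, 30 mm above its underside. All cartridges look the same; a full one weighs about 0.5 to 0.6 kg, an empty one about 0.1 to 0.14 kg. It may be absent.
- cart_e (a point): Closed eyelet cartridge: kraft-coloured box 56 (x) x 66 (y) x 60 mm (z) with a white top band and a round brass mark on top; this point is its centre, 30 mm above its underside. All cartridges look the same; a full one weighs about 0.5 to 0.6 kg, an empty one about 0.1 to 0.14 kg. It may be absent.
- glue: Bystander: green glue bottle with a red cap, 52 mm across, 110 mm high, standing beyond the cover and the feeder; origin at the centre of its foot.
Things that resemble listed ones, but are neither listed nor needed, are in the scene too. What is shaped like the part that bears cart_e but turquoise is not meant.

How it is judged:
By the outcome, as a careful person would: the job done as asked, in the order asked, and still so for the second after the job is handed in, with the robot touching nothing.
Of cartridge_b, cartridge_d only 1 to 2 are there at a start; the rules pass over those that are not, and their reading is None.
Of cartridge_a, cartridge_c, cartridge_e only 2 to 3 are there at a start; the rules pass over those that are not, and their reading is None.
At some moment in a run one of cartridge_a, cartridge_b, cartridge_c, cartridge_d, cartridge_e may be knocked a few centimetres aside while the robot is not near it.
It also fails if it takes over 210 s, if anything falls off the work surface, if the arm or the gripper's body presses on something with over 40 N, if the wrist force passes 120 N, or if a joint passes its speed limit or range.

ROBOT

A 7-joint arm with a two-finger parallel gripper is mounted at the origin on the work surface. World frame = base frame: x ahead of the robot, y to its left, z up, the work surface at z = 0. Lengths are in m, angles in degrees, forces in N, time in s.
With the tool pointing down it reaches from about 0.425 to 1.025 m from the base axis. Payload 3.6 kg.
Tool frame: the origin (TCP) lies midway between the tips of the shut fingers; the grasp point (between the pads) lies 19 mm behind it; z points along the fingers, y is the direction in which the jaws open and shut (so a half turn about z gives the same grasp; the last joint's range is limited). The gripper opens to 85 mm and grips with 20 to 120 N. Pads are 22 mm wide; open, the fingers measure 114 mm over their backs; the gripper's body (76 mm by 85 mm) begins 54 mm behind the grasp point. The pads swing forward as they close: fully open they stand 13 mm farther back than shut.
Start: joints at [-69.185, 33.873, 2.773, 92.16, -1.908, 54.013, -1.931], TCP at [0.32, 0.651, 0.199] pointing down, gripper open.
Joint ranges: [-153.93, 153.93], [-27.13, 128.08], [-72.61, 78.16], [10.71, 143.7], [-87.88, 267.88], [4.46, 118.87], [-176.78, 176.78]. Speed limits (degrees/s): [147.25, 147.25, 180, 180, 180, 180, 180].

INTERFACE

Orientations are given as [roll, pitch, yaw] about the fixed x, y, z axes, in that order (R = Rz(yaw) Ry(pitch) Rx(roll)).
In Python, from workcell import sensors, imaging, order gives the robot as it stands.
- The arm moves only by the tool drive_tool, never from a script. Its arguments are lists of equal length, an entry for each row: "slide": the shift along the tool's x, y, z scaled (see below), a list of three; "twist": the turn about the tool's z scaled (see below). In form: {"slide": [[x, y, z], ...], "twist": [twist, ...]}. A call has 1 to 10 rows; each row shifts and turns the commanded pose from where the row before left it, along the tool's axes as they then stand; what a row does not reach is not made up. The controller multiplies each number of a shift by 50 mm and each number of a turn by 1.5 rad. A row lasts 1/10 s, in which the tool goes at most 50 mm and 8.59 degrees, less where a joint would pass 70% of its speed; a pose out of reach is approached as far as the arm can. A call with a number of a shift or a turn outside -1 to 1 is refused whole. A call with a gripper value outside its range is refused whole. "fingers" is the finger opening in mm, from 0 to 85.4, set as the call begins (left out, the last holds). The fingers move at their own pace and stop on an object; the grip force is fixed at half the most. Time passes only in rows, so rows that do not move let the fingers close. It gives the time, the measured TCP pose, the force and the opening at its end, in the units of the state.
- sensors.get_obs(): the state, without advancing time (a new reading comes with each control period).
- imaging.grab_frame(name): name is "side" or "top" or "wrist"; returns the picture (384x512x3 uint8, red, green, blue); there is no depth.
- imaging.camera_info(name): a dict with "fovy" (degrees; the focal length in pixels is half the picture's height over the tangent of half this angle, whatever the lens; pixels are square), "cx", "cy" (the principal point, pixels), "pose" (4x4, takes a point from camera to world coordinates). Camera axes: x right, y up, looking along -z (the intrinsics and any distortion apply to the point x, -y, -z); pixel columns grow to the right and rows downward; lengths in m; the calibration is good to about 2 mm. The wrist camera is an equidistant fisheye: a pixel r from the principal point sees the ray r / f radians off the axis. A picture is of the moment at which its call begins: read the wrist's pose just before it. camera_info takes no time and is no camera call; for the wrist camera it gives the pose at the moment of the call.
- order.job_done(): hands the job in, once; it reports no verdict.
The state is a dict: "t": time; "qpos": joint angles; "qvel": joint speeds; "joint_torque": joint torques, N m; "ee_pos": TCP position; "orientation": TCP orientation; "force": force on the tool from outside, world axes, zero at the start; "wrist_torque": the same for the moment, N m; "gripper_width": finger opening in m.
Only numpy, scipy, OpenCV 4.12 (cv2) and the standard library are available. Lean on these libraries where they do the work, as an engineer would, in place of code of your own. Each camera call takes 0.05 s, during which the arm holds its last target. There are 200 camera calls.

## Working session

There is one attempt and no reset: what is moved stays moved. The work goes in short steps, Python scripts to look and compute and a tool call to move; the robot and the scene stay as the last step left them, time stands still between calls to the robot, and variables do not carry over. Pictures are saved under pics/ and viewed, about 12 in all and at most 16, crops included, and the job is handed in when it is done.

Besides the shell and the picture viewer there is one more tool, called after ">>>" as name(argument=value, ...) on one line, values as JSON. drive_tool: Moves the arm, as the interface text tells. Its arguments: {"type":"object","properties":{"slide":{"type":"array","items":{"type":"array","items":{"type":"number","minimum":-1,"maximum":1}}},"twist":{"type":"array","items":{"type":"number","minimum":-1,"maximum":1}},"fingers":{"type":"number"}},"required":["slide","twist"]}

```bash
ls; mkdir -p pics; python3 - <<'E'
from workcell import sensors, imaging
import cv2
print(sensors.get_obs())
for n in("side","top","wrist"):
    i=imaging.camera_info(n); print(n,i)
    cv2.imwrite(f"pics/{n}0.png",imaging.grab_frame(n)[:,:,::-1])
E
```

```text
pics
{'t': 0.0, 'qpos': array([-69.18492719,  33.9252537 ,   2.76743182,  92.23700884,
        -1.91017158,  54.01110686,  -1.9282813 ]), 'qvel': array([ 0.0778632 , -0.07552676,  0.08170868, -0.10432159,  0.00463963,
       -0.00271671, -0.09528232]), 'joint_torque': array([ 1.80734296e-03, -5.48702860e+01,  1.54729206e+00, -1.98118383e+01,
        9.40339436e-03,  8.97115184e-03, -1.03054998e-05]), 'ee_pos': array([0.31936893, 0.64986694, 0.19774306]), 'orientation': array([-1.79872885e+02,  5.41746561e-03,  1.53833599e+02]), 'force': array([1.16379378, 0.13401493, 0.09134968]), 'wrist_torque': array([0.00343887, 0.00697525, 0.01807308]), 'gripper_width': 0.08544519585242996}
side {'fovy': 55.05346860475254, 'cx': 253.9406090205555, 'cy': 195.9375930734308, 'pose': array([[-0.70423862,  0.45354713, -0.54620781,  0.15973781],
       [-0.70984875, -0.46364068,  0.53023775,  0.4841695 ],
       [-0.01275635,  0.76113883,  0.64846353,  0.6591847 ],
       [ 0.        ,  0.        ,  0.        ,  1.        ]])}
top {'fovy': 46.86164810263952, 'cx': 254.15262682071148, 'cy': 191.2944914909469, 'pose': array([[-0.02870702,  0.9823875 , -0.1846367 ,  0.41334352],
       [-0.99952912, -0.02620873,  0.01595766,  0.02323363],
       [ 0.01083751,  0.18500786,  0.98267728,  1.1904505 ],
       [ 0.        ,  0.        ,  0.        ,  1.        ]])}
wrist {'fovy': 65.70646984690485, 'cx': 257.47422558392185, 'cy': 195.03039279815317, 'pose': array([[ 4.41851763e-01, -8.58715465e-01, -2.59566503e-01,
         2.54939329e-01],
       [ 8.97087692e-01,  4.22683124e-01,  1.28734806e-01,
         6.82210313e-01],
       [-8.32188221e-04, -2.89735616e-01,  9.57106358e-01,
         3.73228769e-01],
       [ 0.00000000e+00,  0.00000000e+00,  0.00000000e+00,
         1.00000000e+00]])}
```

View pics/top0.png

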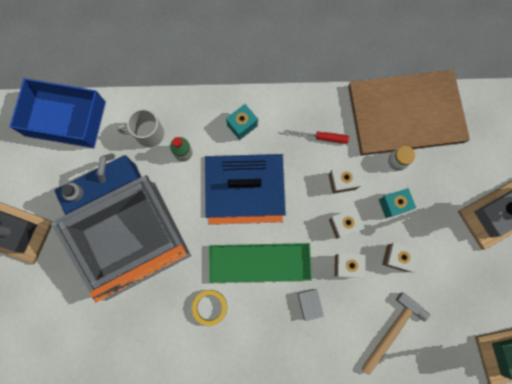

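View pics/side0.png

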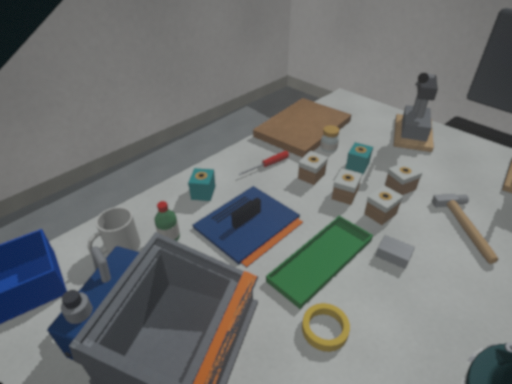

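The top view shows four kraft cartridges, at (345,178), (345,224), (348,266) and (400,257), plus two turquoise decoys. The cover is at (245,185), the tray at (260,263), the feeder at (120,235) and the glue at (180,148).

```bash
cat > h.py <<'E'
import numpy as np, cv2
from workcell import sensors, imaging
def cam(n):
    i=imaging.camera_info(n); return i,192/np.tan(np.radians(i["fovy"]/2))
def ray(n,uv,c=None):
    i,f=c or cam(n); uv=np.atleast_2d(uv).astype(float)
    d=(uv-[i["cx"],i["cy"]])/f
    if n=="wrist":
        r=np.linalg.norm(d,axis=1,keepdims=True); d=d*np.where(r>1e-9,np.tan(r)/np.maximum(r,1e-9),1)
    d=np.c_[d[:,0],-d[:,1],-np.ones(len(d))]
    P=np.array(i["pose"]); return P[:3,3],d@P[:3,:3].T
def w(n,uv,z,c=None):
    o,d=ray(n,uv,c); return o+d*((z-o[2])/d[:,2])[:,None]
def proj(n,p,c=None):
    i,f=c or cam(n); P=np.array(i["pose"]); q=(np.atleast_2d(p)-P[:3,3])@P[:3,:3]
    d=np.c_[q[:,0],-q[:,1]]/-q[:,2:]
    if n=="wrist":
        r=np.linalg.norm(d,axis=1,keepdims=True); d=d*np.arctan(r)/np.maximum(r,1e-9)
    return d*f+[i["cx"],i["cy"]]
def blobs(im,lo,hi,amin=20):
    hsv=cv2.cvtColor(im,cv2.COLOR_RGB2HSV); m=cv2.inRange(hsv,np.array(lo),np.array(hi))
    cs,_=cv2.findContours(m,cv2.RETR_EXTERNAL,cv2.CHAIN_APPROX_NONE)
    return [c for c in cs if cv2.contourArea(c)>=amin]
def save(im,name,box=None,k=1):
    if box: im=im[box[1]:box[3],box[0]:box[2]]
    cv2.imwrite("pics/"+name,cv2.resize(im,None,fx=k,fy=k,interpolation=cv2.INTER_CUBIC)[:,:,::-1])
def rect(n,c,z):
    p=w(n,c.reshape(-1,2),z)[:,:2]*1000
    return cv2.minAreaRect(p.astype(np.float32))
E
python3 - <<'E'
from h import *
im=cv2.imread("pics/top0.png")[:,:,::-1].copy()
save(im,"topc.png",(315,155,435,285),4.5)
def show(l,lo,hi,z,a):
    for c in blobs(im,lo,hi,a):
        r=rect("top",c,z); print(l,cv2.boundingRect(c),np.round(r[0],1),np.round(r[1],1),round(r[2],1))
show("orange",(3,150,120),(14,255,255),.0,40)
show("blue",(100,120,50),(118,255,255),.012,300)
show("green",(55,120,40),(80,255,255),.02,80)
show("brass",(10,90,60),(28,255,220),.06,8)
show("turq",(82,100,60),(97,255,255),.06,100)
for n,z in(("top",.06),):
  print(w(n,[[347,177],[349,222],[352,265],[404,257]],z))
E
```

```text
orange (90, 245, 96, 52) [427.  315.9] [ 30.9 265.9] 26.1
orange (209, 216, 73, 8) [560.9  30.6] [ 15.5 194.9] 0.4
blue (56, 156, 84, 58) [668.9 428.2] [ 72.4 219. ] 26.2
blue (206, 155, 79, 62) [653.6  30.6] [164.5 209.3] 0.3
blue (10, 78, 95, 69) [874.6 544.9] [242.2 163.5] 78.5
green (210, 244, 101, 38) [444.1  -4.9] [259.7  91.7] 89.7
brass (476, 330, 36, 54) [ 198.7 -583.2] [114.8  90.7] 9.7
brass (363, 308, 49, 65) [ 246.7 -310.2] [ 21.1 183.7] 49.8
brass (192, 290, 35, 36) [336.9 124.9] [84.1 84.1] 89.0
brass (346, 260, 12, 12) [ 429.4 -235.9] [27.9 27.2] 42.6
brass (398, 252, 12, 11) [ 446.2 -369. ] [28.2 25.1] 88.4
brass (384, 246, 6, 18) [ 453.9 -325.8] [ 5.3 45.3] 72.3
brass (90, 245, 97, 58) [425.8 300.7] [ 32.3 256.7] 26.1
brass (343, 217, 11, 11) [ 539.1 -233.9] [26.2 25.8] 88.4
brass (209, 216, 74, 8) [552.1  29. ] [ 15.5 187.7] 0.2
brass (0, 203, 50, 60) [534.8 610.6] [144.6 111.7] 68.9
brass (395, 196, 11, 11) [ 590.  -372.8] [26.  26.8] 85.0
brass (459, 182, 53, 66) [ 546.6 -620.9] [112.  164.9] 27.1
brass (341, 172, 11, 11) [ 657.5 -236.7] [26.2 27.1] 86.3
brass (237, 113, 10, 11) [826.4  33. ] [24.1 28.1] 88.6
brass (349, 70, 120, 95) [ 814.2 -417.9] [246.5 293.2] 5.7
turq (380, 189, 35, 28) [ 586.2 -363.8] [54.6 81.9] 16.6
turq (226, 105, 31, 34) [818.   32.7] [67.  71.8] 37.6
[[ 0.65733411 -0.2392722   0.06      ]
 [ 0.53900673 -0.23642414  0.06      ]
 [ 0.4299587  -0.23655483  0.06      ]
 [ 0.44617524 -0.37004912  0.06      ]]
```

View pics/topc.png

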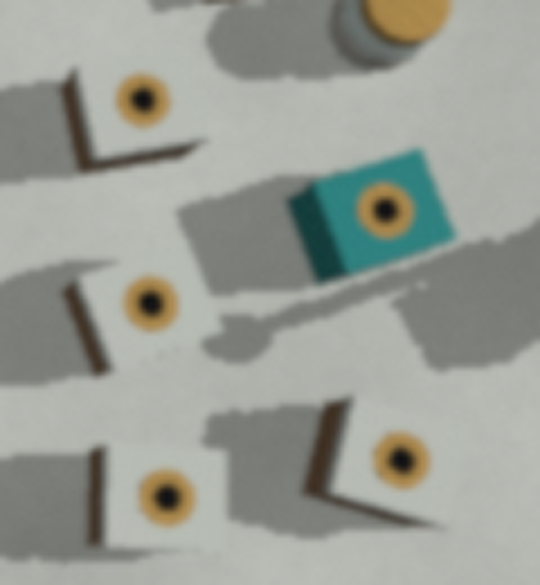

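```bash
cat > plan.py <<'E'
import sys,json
from h import *
def plan(x,y,z,psi,step=40,o=None,start=None):
    """rows for moving the TCP (mm) to x,y,z with yaw psi"""
    if start is None:
        o=sensors.get_obs(); p=o["ee_pos"]*1000; a=o["orientation"][2]
    else: p,a=np.array(start[:3],float),start[3]
    t=np.array([x,y,z],float); da=(psi-a+180)%360-180
    n=int(max(np.ceil(np.linalg.norm(t-p)/step),np.ceil(abs(da)/7.7),1)); rows=[];tw=[]
    for k in range(n):
        c,s=np.cos(np.radians(a)),np.sin(np.radians(a)); d=(t-p)/(n-k)
        r=np.round(np.array([d[0]*c+d[1]*s,d[0]*s-d[1]*c,-d[2]])/50,2); q=round(-np.radians(da/(n-k))/1.5,3)
        rows.append([float(v) for v in r]);tw.append(q)
        r=r*50; p=p+[r[0]*c+r[1]*s,r[0]*s-r[1]*c,-r[2]]; b=-np.degrees(q*1.5); a+=b; da-=b
    for k in range(0,n,10):
        print(json.dumps({"slide":rows[k:k+10],"twist":tw[k:k+10]}).replace(" ",""))
    return [*p,a]
if __name__=="__main__":   # waypoints x,y,z,psi[,step]
    s=None
    for a in sys.argv[1:]: s=plan(*map(float,a.split(",")),start=s); print("->",np.round(s,1))
E
python3 plan.py 657.5,-237,200,99 657.5,-237,20,99
```

```text
{"slide":[[-0.58,-0.54,-0.0],[-0.6,-0.52,-0.0],[-0.62,-0.49,-0.0],[-0.64,-0.46,-0.0],[-0.66,-0.44,-0.0],[-0.68,-0.41,-0.0],[-0.69,-0.39,-0.0],[-0.71,-0.36,-0.0],[-0.72,-0.33,-0.0],[-0.73,-0.3,-0.0]],"twist":[0.027,0.027,0.027,0.027,0.027,0.026,0.027,0.026,0.027,0.026]}
{"slide":[[-0.74,-0.27,-0.0],[-0.75,-0.24,-0.0],[-0.76,-0.21,-0.0],[-0.77,-0.18,-0.0],[-0.78,-0.15,-0.0],[-0.78,-0.12,-0.0],[-0.79,-0.09,-0.01],[-0.79,-0.05,-0.0],[-0.79,-0.02,-0.01],[-0.79,0.01,-0.0]],"twist":[0.027,0.026,0.027,0.026,0.027,0.026,0.027,0.026,0.027,0.026]}
{"slide":[[-0.79,0.04,-0.01],[-0.79,0.07,-0.0],[-0.78,0.1,-0.01],[-0.78,0.12,-0.0]],"twist":[0.027,0.026,0.027,0.026]}
-> [ 657.3 -237.1  200.    99. ]
{"slide":[[0.0,0.0,0.72],[0.0,0.0,0.72],[0.0,0.0,0.72],[0.0,0.0,0.72],[0.0,0.0,0.72]],"twist":[0.0,0.0,0.0,0.0,0.0]}
-> [ 657.3 -237.1   20.    99. ]
```

>>> drive_tool(slide=[[-0.58,-0.54,0],[-0.6,-0.52,0],[-0.62,-0.49,0],[-0.64,-0.46,0],[-0.66,-0.44,0],[-0.68,-0.41,0],[-0.69,-0.39,0],[-0.71,-0.36,0],[-0.72,-0.33,0],[-0.73,-0.3,0]], twist=[0.027,0.027,0.027,0.027,0.027,0.026,0.027,0.026,0.027,0.026], fingers=85)

```text
t: 1.15
ee_pos: [0.4609, 0.2788, 0.1989]
orientation: [-180.0, -0.0, 130.8]
force: [0.7, 0.4, 0.7]
gripper_width: 0.0852
```

>>> drive_tool(slide=[[-0.74,-0.27,0],[-0.75,-0.24,0],[-0.76,-0.21,0],[-0.77,-0.18,0],[-0.78,-0.15,0],[-0.78,-0.12,0],[-0.79,-0.09,0],[-0.79,-0.05,0],[-0.79,-0.02,0],[-0.79,0.01,0]], twist=[0.027,0.026,0.027,0.026,0.027,0.026,0.027,0.026,0.027,0.026])

```text
t: 2.15
ee_pos: [0.602, -0.0901, 0.1987]
orientation: [-180.0, -0.0, 108.0]
force: [-0.0, 0.1, -0.8]
gripper_width: 0.085
```

>>> drive_tool(slide=[[-0.79,0.04,0],[-0.79,0.07,0],[-0.78,0.1,0],[-0.78,0.12,0],[0,0,0],[0,0,0]], twist=[0.027,0.026,0.027,0.026,0,0])

```text
t: 2.75
ee_pos: [0.657, -0.2377, 0.1983]
orientation: [-179.9, -0.0, 98.9]
force: [0.2, 0.8, -0.3]
gripper_width: 0.0852
```

```bash
cat > carts.py <<'E'
from h import *
import sys
im=imaging.grab_frame("top"); 
if len(sys.argv)>1: save(im,sys.argv[1])
for c in blobs(im,(10,90,60),(28,255,220),40):
    r=rect("top",c,.06)
    if 18<min(r[1]) and max(r[1])<36: print("mark",np.round(r[0]))
o=sensors.get_obs(); print(round(o["t"],2),np.round(o["ee_pos"]*1000,1),np.round(o["orientation"],1),np.round(o["force"],2),np.round(o["gripper_width"]*1000,1))
E
python3 carts.py; python3 - <<'E'
from h import *
save(imaging.grab_frame("wrist"),"w1.png")
E
python3 plan.py 657,-237,20,99
```

```text
mark [ 657. -237.]
mark [826.  33.]
2.8 [ 657.2 -235.7  198.2] [-1.799e+02 -1.000e-01  9.900e+01] [ 0.14  0.05 -0.29] 85.0
{"slide":[[-0.01,-0.0,0.71],[-0.01,-0.0,0.71],[-0.01,-0.0,0.72],[-0.01,-0.01,0.71],[-0.01,-0.0,0.72]],"twist":[0.0,0.0,0.0,0.001,0.0]}
-> [ 657.2 -237.2   19.8   99. ]
```

View pics/w1.png

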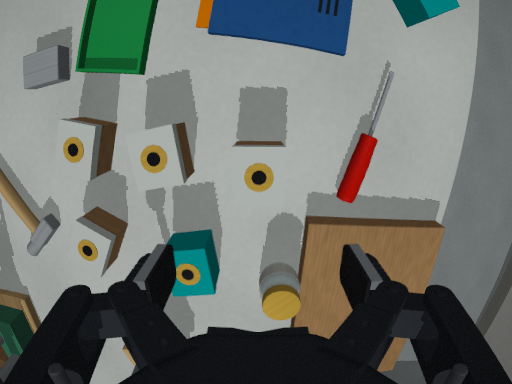

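Wrist view: cartridge A's mark is at (259,177) and its edge lies square to the jaws. Descending.

>>> drive_tool(slide=[[0,0,0.71],[0,0,0.71],[0,0,0.72],[0,0,0.71],[0,0,0.72],[0,0,0]], twist=[0,0,0,0,0,0])

```text
t: 3.45
ee_pos: [0.6534, -0.2318, 0.0153]
orientation: [-179.5, -0.4, 99.2]
force: [-1.1, 0.4, 0.1]
gripper_width: 0.0853
```

>>> drive_tool(slide=[[0,0,0],[0,0,0],[0,0,0],[0,0,0],[0,0,0],[0,0,0]], twist=[0,0,0,0,0,0], fingers=0)

```text
t: 4.05
ee_pos: [0.6615, -0.2377, 0.0334]
orientation: [179.5, -0.0, 98.9]
force: [-14.2, 6.5, 50.2]
gripper_width: 0.0202
```

>>> drive_tool(slide=[[0,0,-0.2],[0,0,-0.6],[0,0,-0.8],[0,0,-0.6],[0,0,0],[0,0,0],[0,0,0],[0,0,0]], twist=[0,0,0,0,0,0,0,0])

```text
t: 4.85
ee_pos: [0.6567, -0.2359, 0.1293]
orientation: [-179.9, -0.1, 99.0]
force: [0.1, -0.1, 0.6]
gripper_width: -0.0001
```

```bash
python3 carts.py top1.png; python3 - <<'E'
from h import *
# feeder geometry from top0 & side0: ledge
for n in("top","side"):
    im=cv2.imread(f"pics/{n}0.png")[:,:,::-1].copy()
    c=max(blobs(im,(3,150,120),(14,255,255),200),key=cv2.contourArea)
    print(n,cv2.boxPoints(cv2.minAreaRect(c)).round(1).tolist())
    save(im,f"f_{n}.png",(40,140,200,310) if n=="top" else (60,220,270,384),3.5)
E
```

```text
mark [ 655. -239.]
mark [826.  33.]
4.9 [ 656.8 -236.   129.2] [-1.799e+02 -1.000e-01  9.900e+01] [-0.01 -0.95  0.28] -0.2
top [[89.19999694824219, 291.5], [180.89999389648438, 243.89999389648438], [186.1999969482422, 254.1999969482422], [94.5, 301.79998779296875]]
side [[192.89999389648438, 382.5], [244.0, 271.6000061035156], [254.6999969482422, 276.5], [203.60000610351562, 387.3999938964844]]
```

View pics/f_top.png

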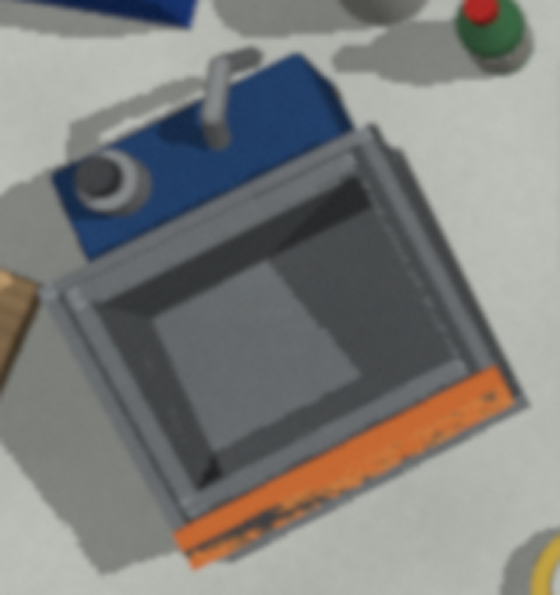

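```bash
python3 - <<'E'
from h import *
im=imaging.grab_frame("wrist"); t=cv2.imread("pics/top1.png")[100:330,180:460]
cv2.imwrite("pics/w2.png",np.hstack([im[:,:,::-1],cv2.resize(t,(467,384))])[:, :].copy() if 0 else cv2.resize(np.hstack([im[:,:,::-1],cv2.resize(t,(467,384))]),None,fx=.81,fy=.81))
E
```

```text
(no output)
```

View pics/w2.png

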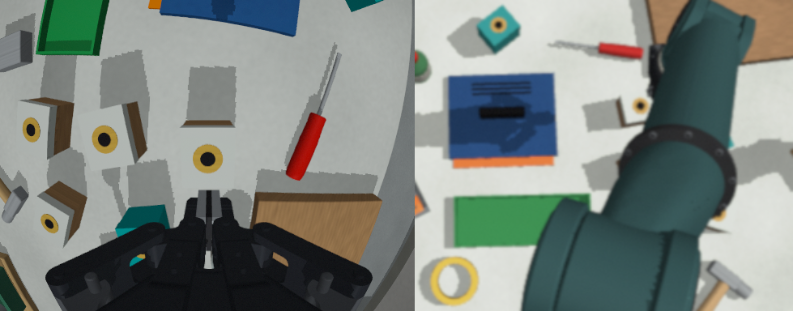

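```bash
python3 - <<'E'
from h import *
print(w("wrist",[[257,194],[39/.81,129/.81],[104/.81,139/.81],[48/.81,223/.81]],.06)*1000, proj("wrist",[sensors.get_obs()["ee_pos"]]))
print(imaging.camera_info("wrist"))
E
```

```text
[[ 657.87098308 -235.77064126   60.        ]
 [ 445.85192667 -232.34208343   60.        ]
 [ 540.58815384 -232.9866907    60.        ]
 [ 446.06349001 -368.71691828   60.        ]] [[254.98244901 225.15912288]]
{'fovy': 65.70646984690485, 'cx': 257.47422558392185, 'cy': 195.03039279815317, 'pose': array([[ 0.98783634, -0.14923764, -0.04367494,  0.64726039],
       [ 0.15549317,  0.94602925,  0.28434228, -0.16398775],
       [-0.0011168 , -0.2876748 ,  0.9577275 ,  0.30463926],
       [ 0.        ,  0.        ,  0.        ,  1.        ]])}
```

```bash
python3 plan.py 656.5,-237,20,99,30 656.5,-237,2,99,10
```

```text
{"slide":[[-0.0,-0.0,0.55],[-0.01,-0.0,0.54],[-0.0,-0.0,0.55],[-0.01,-0.01,0.54]],"twist":[0.0,0.0,0.0,0.0]}
-> [ 656.5 -237.2   20.2   99. ]
{"slide":[[0.0,0.0,0.18],[0.0,0.0,0.18]],"twist":[0.0,0.0]}
-> [ 656.5 -237.2    2.2   99. ]
```

>>> drive_tool(slide=[[0,0,0],[0,0,0],[0,0,0],[0,0,0],[0,0,0],[0,0,0],[0,0,0]], twist=[0,0,0,0,0,0,0], fingers=85)

```text
t: 5.65
ee_pos: [0.6576, -0.2365, 0.1305]
orientation: [180.0, 0.0, 99.0]
force: [-0.2, 0.7, 0.1]
gripper_width: 0.0846
```

>>> drive_tool(slide=[[-0.02,0,0.5],[0,0,0.5],[0,0,0.5],[0,0,0.5],[0,0,0.2],[0,0,0.2],[0,0,0.1],[0,0,0]], twist=[0,0,0,0,0,0,0,0])

```text
t: 6.45
ee_pos: [0.6579, -0.2376, 0.0054]
orientation: [180.0, 0.0, 99.0]
force: [0.1, 0.4, 0.3]
gripper_width: 0.085
```

```bash
python3 - <<'E'
from h import *
o=sensors.get_obs(); print(o["t"],o["ee_pos"],o["force"],o["gripper_width"]); save(imaging.grab_frame("wrist"),"w3.png")
E
```

```text
6.45 [ 0.65788807 -0.23757157  0.00544255] [0.10315017 0.42558064 0.33068092] 0.08500474161809785
```

View pics/w3.png

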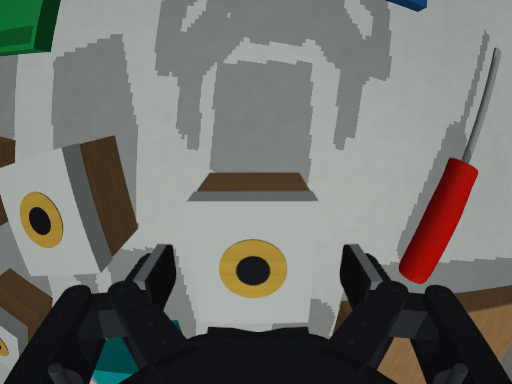

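The fingers straddle cartridge A, whose mark is at (253,269) against a finger midline of about 258. I'll go a little lower and close slowly.

>>> drive_tool(slide=[[0,0,0.1],[0,0,0],[0,0,0],[0,0,0],[0,0,0],[0,0,0],[0,0,0]], twist=[0,0,0,0,0,0,0], fingers=45)

```text
t: 7.2
ee_pos: [0.6582, -0.2377, 0.0009]
orientation: [180.0, 0.0, 99.0]
force: [0.2, 0.4, 3.9]
gripper_width: 0.0547
```

>>> drive_tool(slide=[[0,0,-0.2],[0,0,-0.6],[0,0,-0.8],[0,0,-0.6],[0,0,0],[0,0,0],[0,0,0],[0,0,0]], twist=[0,0,0,0,0,0,0,0])

```text
t: 8.0
ee_pos: [0.6563, -0.2367, 0.1085]
orientation: [-179.8, -0.1, 99.0]
force: [-0.4, 0.4, -0.8]
gripper_width: 0.0548
```

```bash
python3 - <<'E'
from h import *
# tray and feeder from top0/side0
im=cv2.imread("pics/top0.png")[:,:,::-1].copy(); s=cv2.imread("pics/side0.png")[:,:,::-1].copy()
for n,i in(("top",im),("side",s)):
    for c in blobs(i,(55,120,40),(80,255,255),900):
        r=rect(n,c,.012); print(n,"tray",np.round(r[0],1),np.round(r[1],1),r[2])
# feeder features in top crop (x/3.5+40, y/3.5+140): ledge front-left/right rear edge corners etc
C=lambda L:np.array(L,float)/3.5+[40,140]
# cheek outer rear corners (z~143), 
print("rear stop outer corners @143",w("top",C([[45,292],[370,128]]),.143)*1000)
# ledge upper edge ends: seat x=-91,z=15 -> height
zl=105-91*np.sin(np.radians(15))+15*np.cos(np.radians(15)); print(zl)
p=w("top",C([[175,536],[497,369]]),zl/1000)*1000; print("ledge rear edge",p,p.mean(0),np.linalg.norm(p[0]-p[1]))
print("mouth corners front@86",w("top",C([[190,505],[462,362]]),.0856)*1000,"rear@124",w("top",C([[85,300],[352,168]]),.1244)*1000)
E
python3 carts.py top2.png
```

```text
top tray [444.3  -5.1] [261.5  92.3] 89.6622085571289
side tray [442.7   7.9] [229.9  84.4] 89.7574234008789
rear stop outer corners @143 [[545.63271065 483.73455264 143.        ]
 [653.29288121 266.93771256 143.        ]]
95.93635429000665
ledge rear edge [[380.83709648 406.5110151   95.93635429]
 [488.63417301 186.29337442  95.93635429]] [434.73563475 296.40219476  95.93635429] 245.18568264521866
mouth corners front@86 [[401.27052465 400.58312231  85.6       ]
 [494.96950752 212.56669854  85.6       ]] rear@124 [[541.70898041 464.29929894 124.4       ]
 [629.24634302 283.3324138  124.4       ]]
mark [ 447. -369.]
mark [826.  33.]
8.05 [ 656.6 -236.8  108.6] [-1.798e+02 -1.000e-01  9.900e+01] [-0.58  0.19 -1.55] 55.3
```

Cartridge A weighs about 0.12 kg, so it is empty. It goes to the tray's right slot.

```bash
python3 plan.py 444,-91,110,90,40 444,-91,7,90,35
```

```text
{"slide":[[0.51,-0.53,-0.0],[0.49,-0.55,-0.0],[0.48,-0.56,-0.01],[0.47,-0.57,-0.0],[0.46,-0.58,-0.01],[0.44,-0.58,-0.0],[0.43,-0.6,-0.01]],"twist":[0.015,0.015,0.015,0.015,0.015,0.015,0.015]}
-> [444.  -91.1 110.1  90. ]
{"slide":[[0.0,0.0,0.69],[0.0,0.0,0.69],[0.0,0.0,0.68]],"twist":[-0.0,-0.0,-0.0]}
-> [444.  -91.1   7.1  90. ]
```

>>> drive_tool(slide=[[0.51,-0.53,0],[0.49,-0.55,0],[0.48,-0.56,0],[0.47,-0.57,0],[0.46,-0.58,0],[0.44,-0.58,0],[0.43,-0.6,0],[0,0,0],[0,0,0],[0,0,0]], twist=[0.015,0.015,0.015,0.015,0.015,0.015,0.015,0,0,0])

```text
t: 9.05
ee_pos: [0.4468, -0.0924, 0.1105]
orientation: [179.9, 0.0, 90.0]
force: [-0.1, 0.0, -0.8]
gripper_width: 0.0545
```

>>> drive_tool(slide=[[0,0,0.5],[0,0,0.6],[0,0,0.5],[0,0,0.2],[0,0,0.1],[0,0,0.1],[0,0,0.02],[0,0,0]], twist=[0,0,0,0,0,0,0,0])

```text
t: 9.85
ee_pos: [0.4457, -0.0919, 0.0099]
orientation: [179.9, 0.0, 90.0]
force: [0.4, -0.9, -2.3]
gripper_width: 0.0549
```

>>> drive_tool(slide=[[0,0,0],[0,0,0],[0,0,0],[0,0,0],[0,0,-0.5],[0,0,-0.8],[0,0,-0.8],[0,0,0],[0,0,0]], twist=[0,0,0,0,0,0,0,0,0], fingers=85)

```text
t: 10.75
ee_pos: [0.4457, -0.0915, 0.1152]
orientation: [179.9, -0.0, 90.0]
force: [-0.4, -1.1, -0.9]
gripper_width: 0.0849
```

```bash
python3 carts.py; python3 plan.py 429.4,-236,115,90,35
```

```text
mark [ 430. -238.]
mark [ 446. -369.]
mark [ 539. -234.]
mark [ 590. -373.]
mark [826.  33.]
10.8 [444.9 -91.3 114.3] [-180.   -0.   90.] [-0.54  0.34 -0.39] 84.7
{"slide":[[-0.58,-0.06,-0.0],[-0.58,-0.06,-0.0],[-0.58,-0.06,-0.0],[-0.58,-0.06,-0.01],[-0.57,-0.07,-0.0]],"twist":[0.0,0.0,0.0,0.0,0.0]}
-> [ 429.4 -235.8  114.8   90. ]
```

>>> drive_tool(slide=[[-0.58,-0.06,0],[-0.58,-0.06,0],[-0.58,-0.06,0],[-0.58,-0.06,0],[-0.6,-0.07,0],[0,0,0],[0,0,0.7],[0,0,0.7],[0,0,0.6],[0,0,0.26]], twist=[0,0,0,0,0,0,0,0,0,0])

```text
t: 11.8
ee_pos: [0.4273, -0.2356, -0.0019]
orientation: [-179.7, -0.2, 90.0]
force: [-0.2, 0.7, 1.5]
gripper_width: 0.0847
```

>>> drive_tool(slide=[[0,0,0],[0,0,0],[0,0,0],[0,0,0],[0,0,0],[0,0,0],[0,0,0]], twist=[0,0,0,0,0,0,0], fingers=45)

```text
t: 12.5
ee_pos: [0.43, -0.2378, 0.0022]
orientation: [179.9, 0.0, 90.0]
force: [-0.8, 0.7, 6.9]
gripper_width: 0.0557
```

>>> drive_tool(slide=[[0,0,-0.2],[0,0,-0.6],[0,0,-0.8],[0,0,-0.6],[0,0,0],[0,0,0],[0,0,0],[0,0,0]], twist=[0,0,0,0,0,0,0,0])

```text
t: 13.3
ee_pos: [0.4283, -0.2369, 0.11]
orientation: [-179.8, -0.1, 90.0]
force: [-0.2, -0.0, -5.1]
gripper_width: 0.0557
```

```bash
python3 carts.py;python3 plan.py 444,-6,110,90,35; echo; python3 plan.py 480,0,170,110,40
```

```text
mark [446. -93.]
mark [ 539. -234.]
mark [ 590. -373.]
mark [826.  33.]
13.35 [ 428.5 -237.2  110.1] [-1.798e+02 -1.000e-01  9.000e+01] [ 0.81 -0.91 -4.7 ] 55.4
{"slide":[[0.66,0.04,0.0],[0.66,0.04,0.0],[0.66,0.05,0.0],[0.66,0.04,0.0],[0.66,0.05,0.0],[0.66,0.04,0.0],[0.66,0.05,0.0]],"twist":[-0.0,-0.0,-0.0,-0.0,-0.0,-0.0,-0.0]}
-> [444.1  -6.2 110.1  90. ]

{"slide":[[0.68,0.15,-0.17],[0.67,0.18,-0.17],[0.66,0.21,-0.17],[0.65,0.25,-0.17],[0.63,0.28,-0.17],[0.62,0.31,-0.17],[0.61,0.33,-0.18]],"twist":[-0.033,-0.033,-0.033,-0.034,-0.033,-0.034,-0.033]}
-> [4.798e+02 1.000e-01 1.701e+02 1.100e+02]
```

C weighs about 0.5 kg, so it is full. It goes to the bay's left slot.

```bash
python3 plan.py 440,0,200,100,40 497.5,378,200,116,40
```

```text
{"slide":[[0.68,0.03,-0.26],[0.68,0.05,-0.26],[0.67,0.07,-0.26],[0.67,0.08,-0.25],[0.67,0.1,-0.26],[0.67,0.12,-0.25],[0.67,0.13,-0.26]],"twist":[-0.017,-0.017,-0.017,-0.016,-0.017,-0.016,-0.017]}
-> [4.397e+02 1.000e-01 2.001e+02 1.000e+02]
{"slide":[[0.72,0.25,0.0],[0.72,0.27,0.0],[0.71,0.29,0.0],[0.7,0.3,0.0],[0.69,0.32,0.0],[0.68,0.34,0.0],[0.67,0.36,0.0],[0.67,0.38,0.0],[0.65,0.4,0.0],[0.64,0.42,0.0]],"twist":[-0.019,-0.019,-0.018,-0.019,-0.018,-0.019,-0.018,-0.019,-0.018,-0.019]}
-> [497.5 377.7 200.1 116. ]
```

>>> drive_tool(slide=[[0.68,0.03,-0.26],[0.68,0.05,-0.26],[0.67,0.07,-0.26],[0.67,0.08,-0.26],[0.67,0.1,-0.26],[0.67,0.12,-0.26],[0.67,0.13,-0.26]], twist=[-0.017,-0.017,-0.017,-0.016,-0.017,-0.016,-0.017])

```text
t: 14.05
ee_pos: [0.4398, 0.0007, 0.202]
orientation: [-179.9, 0.0, 100.1]
force: [1.3, -0.0, -5.5]
gripper_width: 0.0558
```

>>> drive_tool(slide=[[0.72,0.25,0],[0.72,0.27,0],[0.71,0.29,0],[0.7,0.3,0],[0.69,0.32,0],[0.68,0.34,0],[0.67,0.36,0],[0.67,0.38,0],[0.65,0.4,0],[0.64,0.42,0]], twist=[-0.019,-0.019,-0.018,-0.019,-0.018,-0.019,-0.018,-0.019,-0.018,-0.019])

```text
t: 15.05
ee_pos: [0.4977, 0.3777, 0.2005]
orientation: [-179.8, 0.1, 116.1]
force: [1.4, -0.9, -5.8]
gripper_width: 0.0558
```

>>> drive_tool(slide=[[0,0,0],[0,0,0]], twist=[0,0])

```text
t: 15.25
ee_pos: [0.4972, 0.3779, 0.2003]
orientation: [-179.8, 0.1, 116.2]
force: [-0.4, -0.6, -5.7]
gripper_width: 0.0556
```

```bash
python3 carts.py; python3 - <<'E'
from h import *
im=imaging.grab_frame("wrist"); save(im,"w4.png")
E
python3 plan.py 497,378.5,13,116,40
```

```text
mark [446. -93.]
mark [ 446. -369.]
mark [ 539. -234.]
mark [ 590. -373.]
mark [826.  33.]
15.3 [497.6 375.9 200.5] [-1.798e+02  1.000e-01  1.160e+02] [ 0.2  -1.04 -5.45] 55.6
{"slide":[[0.01,0.0,0.75],[0.01,0.0,0.75],[0.02,0.0,0.75],[0.01,0.01,0.75],[0.02,0.0,0.76]],"twist":[-0.0,-0.0,-0.0,-0.0,-0.001]}
-> [496.8 378.4  12.9 116. ]
```

View pics/w4.png

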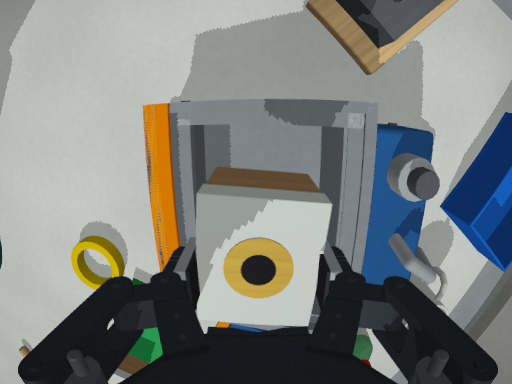

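Cartridge C hangs inside the bay outline (inner walls near columns 190 and 347) and is square to it. Descending.

>>> drive_tool(slide=[[0,0,0.7],[0,0,0.7],[0,0,0.7],[0,0,0.7],[0,0,0.5],[0,0,0.2],[0,0,0.12],[0,0,0.1],[0,0,0]], twist=[0,0,0,0,0,0,0,0,0])

```text
t: 16.25
ee_pos: [0.4992, 0.3773, 0.017]
orientation: [179.9, -0.0, 116.0]
force: [0.0, 0.2, -4.9]
gripper_width: 0.0555
```

>>> drive_tool(slide=[[0,0,0],[0,0,0],[0,0,0],[0,0,0],[0,0,-0.3],[0,0,-0.8],[0,0,-0.8],[0,0,-0.8],[0,0,-0.8],[0,0,-0.3]], twist=[0,0,0,0,0,0,0,0,0,0], fingers=72)

```text
t: 17.25
ee_pos: [0.501, 0.3785, 0.2121]
orientation: [179.5, -0.1, 116.0]
force: [0.8, 0.2, 0.9]
gripper_width: 0.0719
```

```bash
python3 carts.py; python3 - <<'E'
from h import *
im=imaging.grab_frame("wrist"); save(im,"w5.png"); c=cam("wrist"); np.save("w5c.npy",np.array(c[0]["pose"]))
E
python3 plan.py 440,0,200,105,45 539,-234,130,110,45
```

```text
mark [446. -93.]
mark [ 446. -369.]
mark [499. 382.]
mark [ 539. -234.]
mark [ 590. -373.]
mark [826.  33.]
17.3 [501.3 378.8 212.7] [179.5  -0.2 116. ] [0.85 0.04 1.27] 71.7
{"slide":[[-0.7,-0.49,0.02],[-0.71,-0.47,0.02],[-0.72,-0.46,0.02],[-0.72,-0.44,0.02],[-0.73,-0.43,0.02],[-0.74,-0.41,0.02],[-0.76,-0.4,0.03],[-0.76,-0.38,0.02],[-0.77,-0.37,0.03]],"twist":[0.014,0.014,0.014,0.014,0.014,0.015,0.014,0.015,0.014]}
-> [439.9   0.  200.  105. ]
{"slide":[[-0.84,0.12,0.23],[-0.84,0.1,0.23],[-0.84,0.09,0.23],[-0.84,0.08,0.24],[-0.85,0.07,0.23],[-0.84,0.06,0.24]],"twist":[-0.01,-0.01,-0.01,-0.009,-0.01,-0.009]}
-> [ 539.1 -233.7  130.   110. ]
```

>>> drive_tool(slide=[[-0.7,-0.49,0],[-0.71,-0.47,0],[-0.72,-0.46,0],[-0.72,-0.44,0],[-0.73,-0.43,0],[-0.74,-0.41,0.04],[-0.76,-0.4,0.04],[-0.76,-0.38,0.04],[-0.77,-0.37,0.04]], twist=[0.014,0.014,0.014,0.014,0.014,0.015,0.014,0.015,0.014], fingers=85)

```text
t: 18.25
ee_pos: [0.4361, -0.0026, 0.1969]
orientation: [-179.8, -0.0, 105.0]
force: [1.0, -0.0, 0.0]
gripper_width: 0.0849
```

>>> drive_tool(slide=[[-0.84,0.12,0.23],[-0.84,0.1,0.23],[-0.84,0.09,0.23],[-0.84,0.08,0.24],[-0.85,0.07,0.23],[-0.84,0.06,0.24],[0,0,0],[0,0,0]], twist=[-0.01,-0.01,-0.01,-0.009,-0.01,-0.009,0,0])

```text
t: 19.05
ee_pos: [0.5356, -0.2352, 0.1263]
orientation: [-179.8, -0.1, 109.8]
force: [-0.3, 1.0, -0.1]
gripper_width: 0.085
```

```bash
python3 - <<'E'
from h import *
im=imaging.grab_frame("wrist"); o=sensors.get_obs()
for c in blobs(im,(10,90,60),(28,255,220),100):
    r=rect("wrist",c,.06)
    if 18<min(r[1]) and max(r[1])<36: print("mark",np.round(r[0],1))
print(o["t"],o["ee_pos"],o["orientation"])
a=im[:,:,::-1]; b=cv2.imread("pics/w5.png"); cv2.imwrite("pics/w6.png",cv2.resize(np.hstack([a,b]),None,fx=.78,fy=.78))
E
python3 plan.py 539,-234,0,110,30
```

```text
mark [ 589.2 -365.7]
mark [ 541.7 -231.5]
19.1 [ 0.53574573 -0.23370509  0.1267141 ] [-1.79823644e+02 -1.77170691e-01  1.09973981e+02]
{"slide":[[-0.01,0.01,0.51],[-0.0,0.01,0.51],[-0.01,0.01,0.5],[-0.0,0.01,0.51],[-0.01,0.02,0.5]],"twist":[-0.0,-0.0,-0.0,-0.0,-0.0]}
-> [ 5.391e+02 -2.341e+02  2.000e-01  1.100e+02]
```

View pics/w6.png

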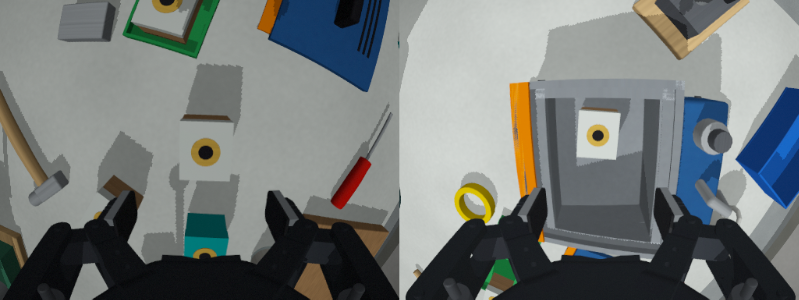

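C stands in the bay's left slot. B is square to the jaws, with its mark at about (205,153) in the left half.

>>> drive_tool(slide=[[-0.02,0.04,0.51],[0,0.04,0.51],[0,0,0.5],[0,0,0.51],[0,0,0.5],[0,0,0]], twist=[0,0,0,0,0,0])

```text
t: 19.7
ee_pos: [0.5386, -0.2305, -0.0008]
orientation: [-179.7, -0.4, 110.2]
force: [-0.1, 0.3, -0.3]
gripper_width: 0.0852
```

>>> drive_tool(slide=[[0,0,0],[0,0,0],[0,0,0],[0,0,0],[0,0,0],[0,0,0],[0,0,0]], twist=[0,0,0,0,0,0,0], fingers=45)

```text
t: 20.4
ee_pos: [0.5422, -0.2344, 0.0037]
orientation: [179.9, 0.0, 110.0]
force: [-1.2, 0.7, 6.9]
gripper_width: 0.0548
```

>>> drive_tool(slide=[[0,0,-0.2],[0,0,-0.6],[0,0,-0.8],[0,0,-0.6],[0,0,0],[0,0,0],[0,0,0],[0,0,0]], twist=[0,0,0,0,0,0,0,0])

```text
t: 21.2
ee_pos: [0.5401, -0.2334, 0.1101]
orientation: [-179.8, -0.1, 110.0]
force: [-0.6, -0.4, -5.4]
gripper_width: 0.0546
```

```bash
python3 carts.py;python3 plan.py 444,-6,110,90,35;  python3 plan.py 440,0,200,105,40 537,297.5,200,116,40
```

```text
mark [446. -92.]
mark [498. 383.]
mark [826.  33.]
21.25 [ 540.3 -233.7  110.2] [-1.798e+02 -1.000e-01  1.100e+02] [ 0.63 -0.44 -5.27] 55.0
{"slide":[[0.62,-0.03,0.0],[0.61,-0.06,0.0],[0.61,-0.09,0.0],[0.61,-0.11,0.0],[0.6,-0.14,0.0],[0.6,-0.16,0.0],[0.59,-0.19,0.0],[0.58,-0.21,0.0]],"twist":[0.029,0.029,0.029,0.029,0.029,0.029,0.029,0.03]}
-> [444.2  -6.  110.2  90. ]
{"slide":[[0.73,-0.04,-0.26],[0.72,-0.05,-0.26],[0.72,-0.06,-0.26],[0.72,-0.07,-0.25],[0.73,-0.08,-0.26],[0.72,-0.08,-0.25],[0.72,-0.09,-0.26]],"twist":[0.008,0.008,0.008,0.009,0.008,0.009,0.008]}
-> [ 4.402e+02 -1.000e-01  2.002e+02  1.050e+02]
{"slide":[[0.66,0.43,0.0],[0.64,0.44,0.0],[0.63,0.46,0.0],[0.62,0.47,0.0],[0.61,0.49,0.0],[0.6,0.5,0.0],[0.59,0.52,0.0],[0.59,0.53,0.0]],"twist":[-0.016,-0.016,-0.016,-0.016,-0.016,-0.016,-0.016,-0.016]}
-> [537.1 297.8 200.2 116. ]
```

B is full too (about 0.54 kg). It goes to the bay's right slot.

>>> drive_tool(slide=[[0.73,-0.04,-0.26],[0.72,-0.05,-0.26],[0.72,-0.06,-0.26],[0.72,-0.07,-0.26],[0.73,-0.08,-0.26],[0.72,-0.08,-0.26],[0.72,-0.09,-0.26]], twist=[0.008,0.008,0.008,0.009,0.008,0.009,0.008])

```text
t: 21.95
ee_pos: [0.4401, 0.0004, 0.2026]
orientation: [-179.9, 0.0, 105.0]
force: [0.3, 1.2, -4.4]
gripper_width: 0.0551
```

>>> drive_tool(slide=[[0.66,0.43,0],[0.64,0.44,0],[0.63,0.46,0],[0.62,0.47,0],[0.61,0.49,0],[0.6,0.5,0],[0.59,0.52,0],[0.59,0.53,0],[0,0,0],[0,0,0]], twist=[-0.016,-0.016,-0.016,-0.016,-0.016,-0.016,-0.016,-0.016,0,0])

```text
t: 22.95
ee_pos: [0.5375, 0.2981, 0.2013]
orientation: [-179.8, 0.0, 116.2]
force: [-0.5, -1.0, -5.4]
gripper_width: 0.055
```

```bash
python3 plan.py 537,297.5,12,116,40;python3 carts.py
```

```text
{"slide":[[-0.0,-0.0,0.76],[-0.0,-0.0,0.76],[-0.0,-0.01,0.76],[-0.0,-0.0,0.75],[-0.01,-0.01,0.76]],"twist":[0.0,0.0,0.001,0.0,0.001]}
-> [536.9 297.2  11.8 116. ]
mark [446. -93.]
mark [ 446. -369.]
mark [499. 384.]
mark [ 590. -373.]
mark [826.  33.]
23.0 [537.5 296.1 201.5] [-1.798e+02  1.000e-01  1.160e+02] [-0.62 -1.46 -5.11] 54.5
```

>>> drive_tool(slide=[[0,0,0.7],[0,0,0.7],[0,0,0.7],[0,0,0.7],[0,0,0.5],[0,0,0.25],[0,0,0.15],[0,0,0.06],[0,0,0]], twist=[0,0,0,0,0,0,0,0,0])

```text
t: 23.9
ee_pos: [0.5392, 0.2972, 0.0156]
orientation: [179.9, 0.0, 116.0]
force: [0.4, 0.3, -4.8]
gripper_width: 0.0547
```

>>> drive_tool(slide=[[0,0,0],[0,0,0],[0,0,0],[0,0,0],[0,0,-0.3],[0,0,-0.8],[0,0,-0.8],[0,0,-0.8],[0,0,-0.8],[0,0,-0.3]], twist=[0,0,0,0,0,0,0,0,0,0], fingers=72)

```text
t: 24.9
ee_pos: [0.541, 0.298, 0.2105]
orientation: [179.5, -0.1, 116.0]
force: [-0.1, 0.2, -0.4]
gripper_width: 0.0719
```

```bash
python3 carts.py; python3 plan.py 440,0,190,100,45 446,-369,130,75,45
```

```text
mark [446. -93.]
mark [ 446. -369.]
mark [498. 383.]
mark [539. 300.]
mark [ 590. -373.]
mark [826.  33.]
24.95 [541.4 298.4 211. ] [ 1.795e+02 -1.000e-01  1.160e+02] [-1.24  0.28  0.93] 72.0
{"slide":[[-0.56,-0.55,0.05],[-0.58,-0.54,0.05],[-0.6,-0.51,0.05],[-0.61,-0.49,0.05],[-0.63,-0.47,0.06],[-0.65,-0.45,0.05],[-0.66,-0.43,0.06],[-0.68,-0.41,0.05]],"twist":[0.023,0.023,0.023,0.023,0.024,0.023,0.024,0.023]}
-> [ 4.401e+02 -2.000e-01  1.900e+02  1.000e+02]
{"slide":[[-0.81,-0.13,0.13],[-0.81,-0.09,0.13],[-0.82,-0.05,0.13],[-0.82,-0.01,0.14],[-0.82,0.03,0.13],[-0.82,0.07,0.14],[-0.81,0.1,0.13],[-0.81,0.15,0.14],[-0.8,0.18,0.13]],"twist":[0.032,0.032,0.032,0.032,0.033,0.032,0.033,0.032,0.033]}
-> [ 445.9 -369.2  130.    75. ]
```

Both full cartridges are in the bay. Next is D.

>>> drive_tool(slide=[[-0.56,-0.55,0],[-0.58,-0.54,0],[-0.6,-0.51,0],[-0.61,-0.49,0.05],[-0.63,-0.47,0.1],[-0.65,-0.45,0.1],[-0.66,-0.43,0.1],[-0.68,-0.41,0.1]], twist=[0.023,0.023,0.023,0.023,0.024,0.023,0.024,0.023], fingers=85)

```text
t: 25.75
ee_pos: [0.4355, -0.0027, 0.1816]
orientation: [-179.9, -0.0, 100.0]
force: [0.4, -0.0, -0.7]
gripper_width: 0.0845
```

>>> drive_tool(slide=[[-0.81,-0.13,0.13],[-0.81,-0.09,0.13],[-0.82,-0.05,0.13],[-0.82,-0.01,0.14],[-0.82,0.03,0.13],[-0.82,0.07,0.14],[-0.81,0.1,0.13],[-0.81,0.15,0.14],[-0.8,0.18,0.13],[0,0,0]], twist=[0.032,0.032,0.032,0.032,0.033,0.032,0.033,0.032,0.033,0])

```text
t: 26.75
ee_pos: [0.4411, -0.3772, 0.1216]
orientation: [180.0, 0.3, 74.5]
force: [-0.7, -0.3, 0.9]
gripper_width: 0.085
```

```bash
python3 - <<'E'
from h import *
im=imaging.grab_frame("wrist"); o=sensors.get_obs()
for c in blobs(im,(10,90,60),(28,255,220),100):
    r=rect("wrist",c,.06)
    if 18<min(r[1]) and max(r[1])<36: print("mark",np.round(r[0],1))
print(o["t"],o["ee_pos"],o["orientation"])
E
python3 plan.py 446,-368.5,0,75,30
```

```text
mark [ 449. -364.]
mark [ 592.6 -367.5]
26.8 [ 0.44130318 -0.37330204  0.1213299 ] [-1.79891368e+02  9.90733944e-02  7.47298721e+01]
{"slide":[[0.02,0.01,0.49],[0.02,0.01,0.48],[0.03,0.02,0.49],[0.02,0.01,0.48],[0.03,0.02,0.49]],"twist":[-0.001,-0.001,-0.0,-0.001,-0.0]}
-> [ 4.462e+02 -3.684e+02 -2.000e-01  7.500e+01]
```

>>> drive_tool(slide=[[0.02,0.05,0.49],[0.03,0.05,0.48],[0,0,0.49],[0,0,0.48],[0,0,0.49],[0,0,0]], twist=[0,0,0,0,0,0])

```text
t: 27.4
ee_pos: [0.4466, -0.3652, -0.0021]
orientation: [-179.6, -0.3, 75.1]
force: [0.6, 1.0, -0.5]
gripper_width: 0.0849
```

>>> drive_tool(slide=[[0,0,0],[0,0,0],[0,0,0],[0,0,0],[0,0,0],[0,0,0],[0,0,0]], twist=[0,0,0,0,0,0,0], fingers=45)

```text
t: 28.1
ee_pos: [0.4495, -0.3698, 0.0025]
orientation: [179.9, 0.0, 75.0]
force: [0.3, -0.1, 7.4]
gripper_width: 0.0552
```

>>> drive_tool(slide=[[0,0,-0.2],[0,0,-0.6],[0,0,-0.8],[0,0,-0.6],[0,0,0],[0,0,0],[0,0,0],[0,0,0]], twist=[0,0,0,0,0,0,0,0])

```text
t: 28.9
ee_pos: [0.4478, -0.3683, 0.1096]
orientation: [-179.9, -0.1, 75.0]
force: [-0.7, -0.4, -1.9]
gripper_width: 0.0552
```

```bash
python3 carts.py;python3 plan.py 446,-6,125,90,40
```

```text
mark [446. -93.]
mark [ 452. -405.]
mark [498. 383.]
mark [539. 300.]
mark [ 590. -373.]
mark [826.  33.]
28.95 [ 447.9 -368.5  109.7] [-1.799e+02 -1.000e-01  7.500e+01] [-0.36 -0.7  -0.82] 54.8
{"slide":[[0.7,-0.19,-0.03],[0.7,-0.17,-0.03],[0.71,-0.16,-0.03],[0.71,-0.14,-0.03],[0.72,-0.12,-0.03],[0.72,-0.1,-0.03],[0.72,-0.08,-0.03],[0.72,-0.06,-0.03],[0.72,-0.04,-0.03],[0.73,-0.02,-0.04]],"twist":[-0.017,-0.017,-0.018,-0.017,-0.018,-0.017,-0.018,-0.017,-0.018,-0.017]}
-> [445.8  -5.9 125.2  90. ]
```

D is empty. It goes to the tray's middle slot.

>>> drive_tool(slide=[[0.7,-0.19,-0.03],[0.7,-0.17,-0.03],[0.71,-0.16,-0.03],[0.71,-0.14,-0.03],[0.72,-0.12,-0.03],[0.72,-0.1,-0.03],[0.72,-0.08,-0.03],[0.72,-0.06,-0.03],[0.72,-0.04,-0.03],[0.73,-0.02,-0.04]], twist=[-0.017,-0.017,-0.018,-0.017,-0.018,-0.017,-0.018,-0.017,-0.018,-0.017])

```text
t: 29.95
ee_pos: [0.4461, -0.0054, 0.1259]
orientation: [-179.9, 0.0, 90.0]
force: [0.7, -0.0, -1.7]
gripper_width: 0.0553
```

>>> drive_tool(slide=[[0,0,0],[0,0,0.4],[0,0,0.6],[0,0,0.6],[0,0,0.4],[0,0,0.2],[0,0,0.16],[0,0,0]], twist=[0,0,0,0,0,0,0,0])

```text
t: 30.75
ee_pos: [0.4465, -0.0072, 0.0079]
orientation: [-180.0, 0.0, 89.9]
force: [-0.5, -1.4, -1.0]
gripper_width: 0.0555
```

>>> drive_tool(slide=[[0,0,0],[0,0,0],[0,0,0],[0,0,0],[0,0,-0.5],[0,0,-0.8],[0,0,-0.8],[0,0,-0.8],[0,0,0],[0,0,0]], twist=[0,0,0,0,0,0,0,0,0,0], fingers=85)

```text
t: 31.75
ee_pos: [0.447, -0.0061, 0.1543]
orientation: [179.9, -0.1, 90.0]
force: [0.3, -0.7, -0.2]
gripper_width: 0.0852
```

```bash
python3 carts.py top3.png; python3 plan.py 653,31,190,90,40
```

```text
mark [498. 383.]
mark [539. 300.]
mark [ 590. -373.]
mark [826.  33.]
31.8 [446.1  -6.1 153.3] [-180.   -0.   90.] [ 0.05  0.34 -0.02] 85.0
{"slide":[[0.12,0.69,-0.12],[0.12,0.69,-0.12],[0.13,0.69,-0.12],[0.12,0.69,-0.12],[0.13,0.69,-0.13],[0.12,0.69,-0.12]],"twist":[0.0,0.0,0.0,0.0,0.0,0.0]}
-> [653.1  30.9 189.8  90. ]
```

>>> drive_tool(slide=[[0.12,0.69,-0.12],[0.12,0.69,-0.12],[0.12,0.69,-0.12],[0.12,0.69,-0.12],[0.12,0.69,-0.12],[0.12,0.69,-0.12],[0,0,0],[0,0,0],[0,0,0]], twist=[0,0,0,0,0,0,0,0,0])

```text
t: 32.7
ee_pos: [0.6513, 0.0286, 0.1875]
orientation: [-179.7, 0.0, 89.9]
force: [0.3, -0.3, -0.5]
gripper_width: 0.0851
```

```bash
python3 - <<'E'
from h import *
i,f=cam("wrist"); i2=dict(i); i2["pose"]=np.array([[ 0.98783634, -0.14923764, -0.04367494,  0.64726039],[ 0.15549317,  0.94602925,  0.28434228, -0.16398775],[-0.0011168 , -0.2876748 ,  0.9577275 ,  0.30463926],[0,0,0,1]])
t=np.array([.6568,-.236,.129]); tx=np.array([-.156,.988,0])
for d in(0,10,20,30): print(d,proj("wrist",[t+.011*tx+[0,0,d/1000],t-.011*tx+[0,0,d/1000]],(i2,f)).round())
im=imaging.grab_frame("wrist"); c=(i,f); o=sensors.get_obs(); print(o["t"],o["ee_pos"],o["orientation"])
bl=max(blobs(im,(100,120,40),(120,255,255),500),key=cv2.contourArea)
m=np.zeros(im.shape[:2],np.uint8); cv2.drawContours(m,[bl],-1,255,-1); m=cv2.erode(m,np.ones((5,5)))
k=((im.max(2)<45)&(m>0)).astype(np.uint8)*255
for q in blobs(im,(3,150,100),(14,255,255),100):
    r=rect("wrist",q,.004); print("lip",np.round(r[0],1),np.round(r[1],1),round(r[2],2))
r=rect("wrist",bl,.012); print("plate",np.round(r[0],1),np.round(r[1],1),round(r[2],2))
for q in cv2.findContours(k,cv2.RETR_EXTERNAL,cv2.CHAIN_APPROX_NONE)[0]:
    if cv2.contourArea(q)>60:
        r=rect("wrist",q,.056); print("dark",cv2.boundingRect(q),np.round(r[0],1),np.round(r[1],1),round(r[2],2))
save(im,"w7.png")
E
```

```text
0 [[255. 209.]
 [255. 240.]]
10 [[255. 214.]
 [255. 247.]]
20 [[255. 220.]
 [255. 255.]]
30 [[254. 227.]
 [255. 263.]]
32.75 [0.65140095 0.0285951  0.18795588] [-1.79786563e+02  3.54658323e-03  8.98985591e+01]
plate [656.8  31.5] [169.8 215.2] 0.31
dark (254, 130, 15, 84) [656.3  33.7] [15.1 90.6] 0.34
dark (312, 119, 6, 94) [713.5  40.3] [  2.6 101.9] 0.26
dark (304, 118, 5, 96) [704.7  40.2] [  2.5 103.8] 0.44
dark (296, 118, 5, 96) [695.9  40.1] [  2.4 103.6] 0.22
```

View pics/w7.png

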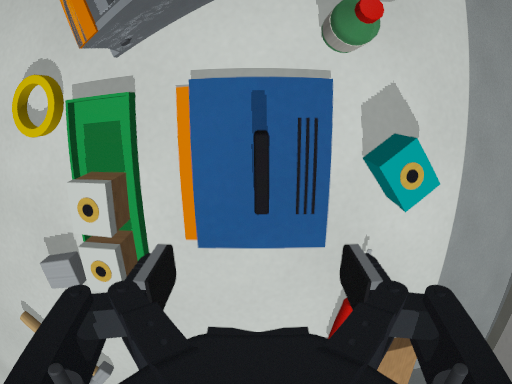

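The wrist view shows the bar at (261,172), the lip at left (188,162), the two empties in the tray and the glue upright. I'm descending onto the bar.

>>> drive_tool(slide=[[0.04,0.06,0.7],[0,0,0.7],[0,0,0.7],[0,0,0.6],[0,0,0.4],[0,0,0.3],[0,0,0.2],[0,0,0],[0,0,0]], twist=[0,0,0,0,0,0,0,0,0], fingers=40)

```text
t: 33.65
ee_pos: [0.6571, 0.031, 0.0101]
orientation: [179.9, 0.0, 90.0]
force: [0.4, 0.4, -0.5]
gripper_width: 0.0399
```

```bash
python3 - <<'E'
from h import *
o=sensors.get_obs(); print(o["t"],o["ee_pos"],o["force"],o["gripper_width"])
a=imaging.grab_frame("wrist"); b=imaging.grab_frame("side")
save(np.hstack([a[150:384,100:400],cv2.resize(b[120:270,150:350],(312,234))]),"w8.png",None,1.28)
E
```

```text
33.65 [0.65712893 0.03104696 0.01013249] [ 0.40023044  0.35423379 -0.46824047] 0.03991765968874388
```

View pics/w8.png

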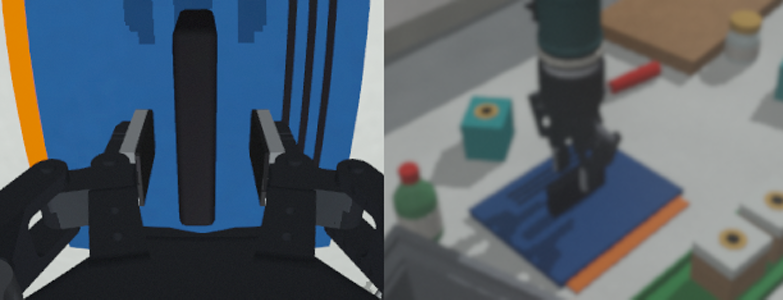

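Pads straddle the bar evenly. Going 5 mm lower and closing.

>>> drive_tool(slide=[[0,0,0.1],[0,0,0],[0,0,0],[0,0,0],[0,0,0],[0,0,0],[0,0,0]], twist=[0,0,0,0,0,0,0], fingers=5)

```text
t: 34.45
ee_pos: [0.6566, 0.0313, 0.0046]
orientation: [-180.0, -0.0, 90.0]
force: [-1.3, 0.8, 3.8]
gripper_width: 0.0142
```

>>> drive_tool(slide=[[0,0,-0.1],[0,0,-0.4],[0,0,-0.8],[0,0,-0.8],[0,0,-0.8],[0,0,-0.8],[0,0,-0.3],[0,0,0],[0,0,0]], twist=[0,0,0,0,0,0,0,0,0])

```text
t: 35.35
ee_pos: [0.655, 0.0318, 0.2024]
orientation: [-179.8, -0.0, 90.0]
force: [0.6, 1.0, -4.1]
gripper_width: 0.0147
```

```bash
python3 carts.py; python3 - <<'E'
from h import *
a=imaging.grab_frame("wrist"); b=imaging.grab_frame("side")
save(np.hstack([a,b]),"w9.png",None,.78)
E
```

```text
mark [446.  -7.]
mark [446. -93.]
mark [498. 383.]
mark [539. 300.]
mark [ 590. -373.]
35.4 [654.5  31.8 201.6] [-179.7    0.    90. ] [-0.66  0.03 -2.89] 14.7
```

View pics/w9.png

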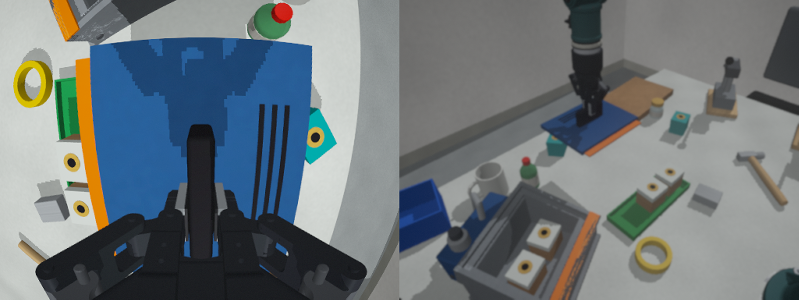

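```bash
python3 - <<'E'
import cv2
a=cv2.imread("pics/w5.png")[85:335,120:420]; cv2.imwrite("pics/w5z.png",cv2.resize(a,None,fx=2.4,fy=2.4,interpolation=cv2.INTER_CUBIC))
E
```

```text
(no output)
```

View pics/w5z.png

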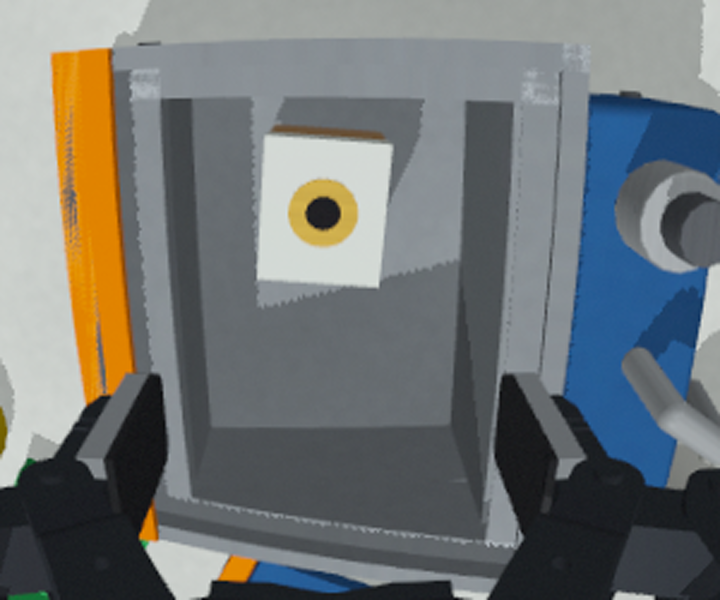

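```bash
python3 - <<'E'
from h import *
i,f=cam("wrist"); i["pose"]=np.load("w5c.npy"); c=(i,f)
W=lambda L,z:w("wrist",np.array(L,float)/2.4+[120,85],z,c)*1000
def fit(p,q,n):  # left pt p, right pt q
    d=p-q; print(n,np.round((p+q)[:2]/2,1),"len",round(np.linalg.norm(d[:2]),1),"yaw",round(np.degrees(np.arctan2(-d[0],d[1])),2))
fit(*W([[112,48],[158,540]],.096),"ledge rear")
fit(*W([[162,97],[190,498]],.0856),"mouth front")
fit(*W([[514,101],[484,546]],.1244),"mouth rear")
s=[cv2.imread(f"pics/{n}") [:,:,::-1].copy() for n in("side0.png","top0.png")]
for n,im in zip(("side","top"),s):
    q=max(blobs(im,(3,150,120),(14,255,255),200),key=cv2.contourArea); r=rect(n,q,.096); print(n,np.round(r[0],1),np.round(r[1],1),r[2])
o=np.array([517,337.5]); u=np.array([np.cos(np.radians(26.1)),np.sin(np.radians(26.1))])
print("pred ledge",o-91.8*u,"mf",o-72.4*u,"mr",o+72.4*u)
E
```

```text
ledge rear [440.5 301.6] len 242.2 yaw 26.02
mouth front [456.8 309. ] len 199.4 yaw 25.75
mouth rear [584.5 370.6] len 201.9 yaw 27.1
side [434.7 286.8] [ 22.8 214.6] 24.496654510498047
top [425.9 292.3] [ 28.4 244.5] 26.121402740478516
pred ledge [434.56106855 297.11358421] mf [451.98280351 305.6484041 ] mr [582.01719649 369.3515959 ]
```

```bash
python3 plan.py 526.7,342.5,205,116.2,35
```

```text
{"slide":[[0.62,-0.26,-0.01],[0.63,-0.23,-0.01],[0.64,-0.2,-0.01],[0.65,-0.17,-0.01],[0.66,-0.14,-0.0],[0.66,-0.11,-0.01],[0.67,-0.07,-0.0],[0.67,-0.04,-0.01],[0.68,-0.02,-0.0],[0.67,0.02,-0.01]],"twist":[-0.031,-0.03,-0.031,-0.03,-0.031,-0.03,-0.031,-0.03,-0.031,-0.03]}
-> [526.8 342.5 205.1 116.2]
```

>>> drive_tool(slide=[[0.62,-0.26,-0.01],[0.63,-0.23,-0.01],[0.64,-0.2,-0.01],[0.65,-0.17,-0.01],[0.66,-0.14,0],[0.66,-0.11,0],[0.67,-0.07,0],[0.67,-0.04,0],[0.68,-0.02,0],[0.67,0.02,0]], twist=[-0.031,-0.03,-0.031,-0.03,-0.031,-0.03,-0.031,-0.03,-0.031,-0.03])

```text
t: 36.5
ee_pos: [0.5272, 0.3429, 0.2046]
orientation: [-179.8, 0.0, 116.3]
force: [0.9, -0.1, -3.9]
gripper_width: 0.0146
```

>>> drive_tool(slide=[[0,0,0.2],[0,0,0.1],[0,0,0],[0,0,0],[0,0,0]], twist=[0,0,0,0,0])

```text
t: 37.0
ee_pos: [0.5297, 0.3408, 0.1916]
orientation: [180.0, 0.0, 116.0]
force: [-0.3, 0.1, -3.7]
gripper_width: 0.0144
```

```bash
python3 - <<'E'
from h import *
b=imaging.grab_frame("top"); a=imaging.grab_frame("wrist"); o=sensors.get_obs(); print(o["t"],o["ee_pos"]*1000,o["orientation"],o["force"],o["gripper_width"])
z=o["ee_pos"][2]-.0046
bl=max(blobs(a,(100,120,40),(120,255,255),500),key=cv2.contourArea)
for n,im in(("wrist",a),("top",b)):
    for q in blobs(im,(100,120,40),(120,255,255),500):
        r=rect(n,q,z+.012); print(n,"blue",np.round(r[0],1),np.round(r[1],1),round(r[2],2))
    for q in blobs(im,(3,150,100),(14,255,255),100):
        r=rect(n,q,.096); print(n,"ledge",np.round(r[0],1),np.round(r[1],1),round(r[2],2))
s=imaging.grab_frame("side")
t=cv2.resize(b[140:310,30:220],(429,384))
save(np.hstack([a,t]),"w10.png",None,.84); save(s,"s10.png")
E
```

```text
37.1 [529.48669247 341.42605117 191.81756432] [1.79957177e+02 6.90419134e-03 1.16089118e+02] [-0.03472075  0.39647095 -2.70591143] 0.014456714954678835
wrist blue [664.3 441.8] [ 80.8 138.5] 40.52
wrist blue [527.2 373.6] [191.7 154.4] 26.06
top blue [551.2 347.2] [214.9 221.9] 25.94
top blue [801.3 462. ] [203.7 137.6] 78.54
top ledge [426.  292.3] [ 28.4 244.5] 26.1
top ledge [447.9 324.2] [ 19.1 217.2] 26.25
```

View pics/w10.png

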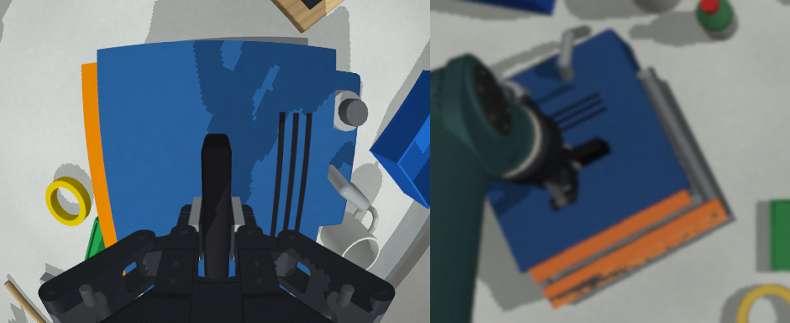

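```bash
python3 - <<'E'
from h import *
b=imaging.grab_frame("top")
th=np.radians(26.1); u=np.array([np.cos(th),np.sin(th)]); v=np.array([-u[1],u[0]])
R=np.array([u,v])
c0=cam("top")
for q in blobs(b,(3,150,100),(14,255,255),100):
    for z in(.096,.189):
        p=w("top",q.reshape(-1,2),z,c0)[:,:2]*1000@R.T
        print(z,"x",p[:,0].min().round(1),p[:,0].max().round(1),"y",p[:,1].min().round(1),p[:,1].max().round(1),"mid",((p.max(0)+p.min(0))/2).round(1))
print("tcp",sensors.get_obs()["ee_pos"][:2]*1000@R.T)
E
```

```text
0.096 x 496.9 525.4 y -47.1 197.4 mid [511.1  75.1]
0.189 x 487.1 513.1 y -56.8 166.9 mid [500.1  55. ]
0.096 x 535.1 554.5 y -13.4 203.7 mid [544.8  95.1]
0.189 x 522.0 539.8 y -25.9 172.7 mid [530.9  73.4]
tcp [625.62790751  74.22943421]
```

>>> drive_tool(slide=[[0.03,0,0.3],[0,0,0.3],[0,0,0.1],[0,0,0.06],[0,0,0.04],[0,0,0],[0,0,0]], twist=[0,0,0,0,0,0,0])

```text
t: 37.9
ee_pos: [0.5285, 0.3437, 0.1518]
orientation: [180.0, -0.0, 116.2]
force: [0.2, -0.5, -3.2]
gripper_width: 0.0144
```

>>> drive_tool(slide=[[0,0,0.04],[0,0,0],[0,0,0]], twist=[0,0,0])

```text
t: 38.2
ee_pos: [0.5281, 0.3436, 0.1495]
orientation: [180.0, -0.0, 116.2]
force: [0.4, 0.1, -3.0]
gripper_width: 0.0143
```

>>> drive_tool(slide=[[0,0,0.04],[0,0,0],[0,0,0]], twist=[0,0,0])

```text
t: 38.5
ee_pos: [0.528, 0.3435, 0.1473]
orientation: [-180.0, 0.0, 116.2]
force: [0.1, 0.1, -2.6]
gripper_width: 0.015
```

>>> drive_tool(slide=[[0,0,0.04],[0,0,0],[0,0,0]], twist=[0,0,0])

```text
t: 38.8
ee_pos: [0.5283, 0.3436, 0.1461]
orientation: [180.0, -0.0, 116.2]
force: [-2.5, -2.1, 3.3]
gripper_width: 0.0148
```

>>> drive_tool(slide=[[0,0,0],[0,0,0],[0,0,0],[0,0,0]], twist=[0,0,0,0], fingers=17.5)

```text
t: 39.2
ee_pos: [0.5287, 0.3438, 0.1456]
orientation: [179.9, 0.0, 116.2]
force: [-0.6, -0.7, -0.4]
gripper_width: 0.0177
```

```bash
cat > lip.py <<'E'
from h import *
import sys
b=imaging.grab_frame("top"); s=imaging.grab_frame("side"); a=imaging.grab_frame("wrist")
if len(sys.argv)>1: save(b,f"t_{sys.argv[1]}.png"); save(s,f"s_{sys.argv[1]}.png"); save(a,f"w_{sys.argv[1]}.png")
th=np.radians(26.1); R=np.array([[np.cos(th),np.sin(th)],[-np.sin(th),np.cos(th)]])
O=np.array([615.3,75.1])
for n,im in(("top",b),("side",s)):
    for q in blobs(im,(3,150,100),(14,255,255),60):
        p=w(n,q.reshape(-1,2),.09)[:,:2]*1000@R.T-O
        print(n,cv2.boundingRect(q),"area",cv2.contourArea(q),"@90: x",p[:,0].min().round(1),p[:,0].max().round(1),"y",p[:,1].min().round(1),p[:,1].max().round(1))
o=sensors.get_obs(); print(round(o["t"],2),"tcp feeder",(o["ee_pos"][:2]*1000@R.T-O).round(1),(o["ee_pos"][2]*1000).round(1),o["force"].round(1),(o["gripper_width"]*1000).round(1))
E
python3 lip.py a
```

```text
top (90, 245, 96, 52) area 887.0 @90: x -117.8 -89.2 y -121.6 124.2
top (94, 238, 76, 43) area 401.0 @90: x -73.6 -59.3 y -98.6 100.3
side (174, 277, 57, 105) area 875.5 @90: x -72.4 -55.9 y -98.4 100.5
side (194, 273, 58, 111) area 894.0 @90: x -105.9 -88.2 y -119.9 96.3Traceback (most recent call last):
  File "lip.py", line 11, in <module>
    o=sensors.get_obs(); print(round(o["t"],2),"tcp feeder",(o["ee_pos"][:2]*1000@R.T-O).round(1),(o["ee_pos"][2]*1000).round(1),o["force"].round(1),(o["gripper_width"]*1000).round(1))
                                                                                                                                                     ^^^^^^^^^^^^^^^^^^^^^^^^^^^^^^^
AttributeError: 'float' object has no attribute 'round'
```

>>> drive_tool(slide=[[0,-0.06,0],[0,-0.06,0],[0,0,0],[0,0,0]], twist=[0,0,0,0])

```text
t: 39.75
ee_pos: [0.5226, 0.3409, 0.1455]
orientation: [180.0, -0.0, 116.2]
force: [-1.0, 0.3, 0.4]
gripper_width: 0.0177
```

```bash
sed -i 's/(o\["gripper_width"\]\*1000).round(1)/round(o["gripper_width"]*1000,1)/; s/(o\["ee_pos"\]\[2\]\*1000).round(1)/np.round(o["ee_pos"][2]*1000,1)/' lip.py; python3 lip.py b
```

```text
top (90, 245, 96, 52) area 886.0 @90: x -117.8 -89.2 y -121.6 124.2
top (94, 239, 76, 42) area 399.0 @90: x -73.6 -59.3 y -98.6 100.3
side (174, 277, 56, 105) area 872.5 @90: x -72.4 -56.6 y -98.4 100.5
side (194, 273, 58, 111) area 894.0 @90: x -106.0 -88.4 y -119.2 96.3
39.9 tcp feeder [4.2 1.1] 145.4 [-0.4  0.1 -0. ] 17.5
```

>>> drive_tool(slide=[[0,-0.06,0],[0,-0.06,0],[0,0,0],[0,0,0]], twist=[0,0,0,0])

```text
t: 40.3
ee_pos: [0.5172, 0.3382, 0.1454]
orientation: [-180.0, -0.0, 116.2]
force: [0.4, -0.3, -0.2]
gripper_width: 0.0175
```

```bash
python3 lip.py c
```

```text
top (90, 245, 96, 52) area 888.0 @90: x -117.8 -89.2 y -121.6 124.2
top (94, 238, 76, 43) area 398.0 @90: x -73.6 -59.3 y -98.6 100.3
side (174, 277, 56, 105) area 874.5 @90: x -72.5 -55.9 y -98.4 100.5
side (194, 274, 58, 110) area 891.0 @90: x -106.0 -88.4 y -118.2 96.3
40.45 tcp feeder [-1.8  1.1] 145.5 [0.3 0.8 0.2] 17.6
```

>>> drive_tool(slide=[[0,0,-0.3],[0,0.13,0],[0,0.13,0],[0,0,0],[0,0,0],[0,0,0]], twist=[0,0,0,0,0,0], fingers=45)

```text
t: 41.05
ee_pos: [0.5287, 0.3438, 0.16]
orientation: [-179.9, 0.0, 116.2]
force: [-0.7, 0.3, 0.1]
gripper_width: 0.0448
```

```bash
python3 lip.py; python3 - <<'E'
from h import *
a=imaging.grab_frame("wrist"); s=imaging.grab_frame("side")
save(np.hstack([a[40:384,80:450],cv2.resize(s[190:384,40:260],(390,344))]),"w11.png",None,1.04)
E
```

```text
top (90, 245, 96, 52) area 886.0 @90: x -117.8 -89.2 y -121.6 124.2
top (94, 238, 76, 43) area 399.0 @90: x -73.6 -59.3 y -98.6 100.3
side (174, 277, 56, 105) area 873.5 @90: x -72.1 -55.9 y -98.4 100.5
side (194, 273, 58, 111) area 899.5 @90: x -106.0 -88.4 y -119.2 96.3
41.2 tcp feeder [10.8  1. ] 160.2 [ 0.1  0.1 -0.1] 44.7
```

View pics/w11.png

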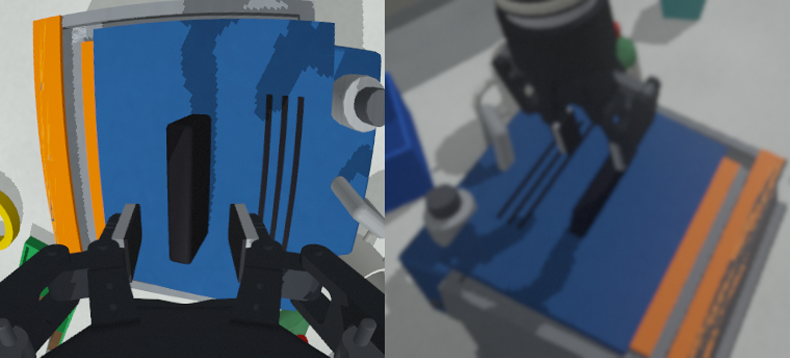

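The cover rests tilted and square. Its lip is on the rim about 17 mm behind the ledge, with the bar between the fingers. I'm lowering to get behind the bar.

>>> drive_tool(slide=[[0,0,0.3],[0,0,0.2],[0,0,0.14],[0,0,0.06],[0,0,0],[0,0,0]], twist=[0,0,0,0,0,0])

```text
t: 41.9
ee_pos: [0.5293, 0.344, 0.1255]
orientation: [180.0, 0.0, 116.2]
force: [-0.8, -0.4, -0.3]
gripper_width: 0.0449
```

>>> drive_tool(slide=[[0,-0.1,0],[0,-0.1,0],[0,-0.06,0],[0,0,0],[0,0,0]], twist=[0,0,0,0,0])

```text
t: 42.4
ee_pos: [0.5173, 0.3383, 0.1256]
orientation: [180.0, -0.0, 116.2]
force: [-0.3, -0.2, 0.2]
gripper_width: 0.0451
```

```bash
python3 lip.py
```

```text
top (90, 245, 96, 52) area 885.5 @90: x -117.8 -89.2 y -121.6 124.2
top (94, 238, 76, 43) area 403.0 @90: x -73.7 -59.3 y -98.6 100.3
side (174, 277, 56, 105) area 870.5 @90: x -72.4 -56.6 y -98.4 100.5
side (194, 273, 58, 111) area 886.0 @90: x -105.9 -88.4 y -119.2 96.3
42.55 tcp feeder [-1.7  1.1] 125.5 [ 0.2 -0.3 -0.2] 45.0
```

>>> drive_tool(slide=[[0,-0.06,0],[0,-0.06,0],[0,-0.06,0],[0,0,0],[0,0,0]], twist=[0,0,0,0,0])

```text
t: 43.05
ee_pos: [0.5089, 0.3342, 0.1254]
orientation: [-180.0, -0.0, 116.2]
force: [1.2, 0.4, 0.3]
gripper_width: 0.0454
```

```bash
python3 lip.py
```

```text
top (90, 245, 96, 52) area 888.5 @90: x -117.8 -89.2 y -121.6 124.2
top (96, 241, 75, 43) area 399.0 @90: x -82.2 -67.7 y -98.6 99.9
side (179, 279, 56, 105) area 863.0 @90: x -81.3 -65.2 y -96.5 101.6
side (194, 274, 58, 110) area 887.5 @90: x -105.7 -88.2 y -118.9 96.3
43.2 tcp feeder [-11.    1.1] 125.4 [-0.6 -0.8 -0.3] 45.1
```

The lip slid forward smoothly and the cover stayed square. I'll keep pushing.

>>> drive_tool(slide=[[0,-0.06,0.01],[0,-0.06,0.02],[0,-0.06,0.02],[0,0,0],[0,0,0]], twist=[0,0,0,0,0])

```text
t: 43.7
ee_pos: [0.5007, 0.3301, 0.1228]
orientation: [-180.0, -0.0, 116.2]
force: [0.6, 1.4, -0.4]
gripper_width: 0.0447
```

```bash
python3 lip.py d
```

```text
top (90, 245, 96, 52) area 1283.5 @90: x -117.8 -77.3 y -121.6 124.2
side (185, 274, 66, 110) area 1717.0 @90: x -105.5 -75.2 y -118.2 100.7
43.85 tcp feeder [-20.1   1. ] 122.8 [ 0.2 -0.2  0.2] 45.0
```

>>> drive_tool(slide=[[0,-0.06,0.02],[0,-0.06,0.02],[0,-0.04,0.02],[0,0,0],[0,0,0],[0,0,0]], twist=[0,0,0,0,0,0])

```text
t: 44.45
ee_pos: [0.4939, 0.3267, 0.1199]
orientation: [-180.0, 0.0, 116.2]
force: [0.2, 0.1, 0.7]
gripper_width: 0.0448
```

```bash
python3 lip.py e
```

```text
top (90, 245, 96, 52) area 942.5 @90: x -117.8 -87.5 y -121.6 124.2
side (192, 274, 60, 110) area 1014.5 @90: x -105.3 -86.4 y -118.9 97.3
44.6 tcp feeder [-28.    1.1] 119.8 [ 1.2  0.5 -0.5] 45.4
```

The lip is almost fully under the ledge. I'll lift clear, shut the fingers and go above the cover's top half to press it down if it isn't already flush.

>>> drive_tool(slide=[[0,0.06,0],[0,0,-0.3],[0,0,-0.8],[0,0,-0.4],[0,0.8,0],[0,0.8,0],[0,0.2,0],[0,0,0],[0,0,0]], twist=[0,0,0,0,0,0,0,0,0])

```text
t: 45.5
ee_pos: [0.5763, 0.3669, 0.1948]
orientation: [-179.9, 0.0, 116.2]
force: [-0.3, -0.2, 0.1]
gripper_width: 0.0448
```

>>> drive_tool(slide=[[0,0,0],[0,0,0],[0,0,0],[0,0,0],[0,0,0.4],[0,0,0.3],[0,0,0],[0,0,0]], twist=[0,0,0,0,0,0,0,0], fingers=0)

```text
t: 46.3
ee_pos: [0.5771, 0.3676, 0.1594]
orientation: [-179.9, 0.0, 116.2]
force: [0.5, 0.2, 1.1]
gripper_width: 0.0002
```

```bash
python3 lip.py f; python3 - <<'E'
from h import *
# slots seen by wrist and side: dark-on-blue elongated blobs
for n in("w_f","s_f","t_f"):
    im=cv2.imread(f"pics/{n}.png")[:,:,::-1].copy()
    bl=np.zeros(im.shape[:2],np.uint8); q=[c for c in blobs(im,(98,90,30),(122,255,255),400)]
    cv2.drawContours(bl,q,-1,255,-1); k=((im.max(2)<60)&(bl>0)).astype(np.uint8)*255
    for c in cv2.findContours(k,0,1)[0]:
        if cv2.contourArea(c)>25: r=cv2.minAreaRect(c); print(n,np.round(r[0],1),np.round(r[1],1),round(r[2]))
E
```

```text
top (90, 245, 96, 52) area 942.5 @90: x -117.8 -87.5 y -121.6 124.2
side (192, 273, 60, 111) area 1052.0 @90: x -106.2 -86.3 y -119.9 97.3
46.45 tcp feeder [65.8  1. ] 160.7 [-0.5  0.7  0.7] 0.0
w_f [154.4 213.6] [128.2  49.4] 85
s_f [171.4 299.4] [12.7 61.4] 30
t_f [115.5 237. ] [ 8.  42.9] 63
```

>>> drive_tool(slide=[[0,0,0.3],[0,0,0.2],[0,0,0.06],[0,0,0.06],[0,0,0],[0,0,0]], twist=[0,0,0,0,0,0])

```text
t: 47.05
ee_pos: [0.5777, 0.3679, 0.129]
orientation: [180.0, 0.0, 116.2]
force: [0.4, 0.9, -0.2]
gripper_width: 0.0004
```

>>> drive_tool(slide=[[0,0,0.06],[0,0,0.06],[0,0,0],[0,0,0]], twist=[0,0,0,0])

```text
t: 47.45
ee_pos: [0.5774, 0.3678, 0.1228]
orientation: [-180.0, 0.0, 116.2]
force: [0.1, -0.9, 0.1]
gripper_width: -0.0001
```

>>> drive_tool(slide=[[0,0,0.06],[0,0,0.06],[0,0,0],[0,0,0]], twist=[0,0,0,0])

```text
t: 47.85
ee_pos: [0.5774, 0.3678, 0.1167]
orientation: [-180.0, 0.0, 116.2]
force: [-0.6, 0.4, -0.2]
gripper_width: -0.0001
```

>>> drive_tool(slide=[[0,0,0.04],[0,0,0.04],[0,0,0],[0,0,0]], twist=[0,0,0,0])

```text
t: 48.25
ee_pos: [0.5774, 0.3678, 0.1128]
orientation: [-180.0, 0.0, 116.2]
force: [-0.9, -0.5, -0.2]
gripper_width: 0.0
```

>>> drive_tool(slide=[[0,0,0.04],[0,0,0.04],[0,0,0],[0,0,0]], twist=[0,0,0,0])

```text
t: 48.65
ee_pos: [0.5774, 0.3678, 0.1088]
orientation: [-180.0, 0.0, 116.2]
force: [0.6, -0.1, 0.3]
gripper_width: 0.0002
```

>>> drive_tool(slide=[[0,0,0.04],[0,0,0.04],[0,0,0],[0,0,0]], twist=[0,0,0,0])

```text
t: 49.05
ee_pos: [0.5774, 0.3678, 0.1048]
orientation: [-180.0, 0.0, 116.2]
force: [0.9, 0.2, -0.3]
gripper_width: 0.0002
```

>>> drive_tool(slide=[[0,0,0.04],[0,0,0.04],[0,0,0],[0,0,0]], twist=[0,0,0,0])

```text
t: 49.45
ee_pos: [0.578, 0.3681, 0.1033]
orientation: [179.9, -0.1, 116.2]
force: [-4.7, -1.4, 10.8]
gripper_width: 0.0003
```

Firm contact at the expected flush height (10.8 N). I'm withdrawing to check.

>>> drive_tool(slide=[[0,0,-0.1],[0,0,-0.6],[0,0,-0.8],[0,0,-0.8],[0,0,-0.6],[-0.3,-0.6,0],[-0.5,-0.7,0],[-0.5,-0.7,0],[-0.6,-0.6,0],[-0.8,0,0]], twist=[0,0,0,0,0,0,0,0,0,0])

```text
t: 50.45
ee_pos: [0.5153, 0.1878, 0.2452]
orientation: [-179.7, -0.2, 116.3]
force: [1.1, 1.0, 0.2]
gripper_width: -0.0001
```

>>> drive_tool(slide=[[-0.8,0,0],[-0.8,0,0],[-0.8,0,0],[-0.6,0,0],[0,0,0],[0,0,0]], twist=[0,0,0,0,0,0])

```text
t: 51.05
ee_pos: [0.5865, 0.0541, 0.2458]
orientation: [-180.0, -0.0, 116.1]
force: [0.3, 0.8, 0.2]
gripper_width: 0.0
```

```bash
python3 lip.py g; python3 carts.py; python3 - <<'E'
from h import *
from scipy.optimize import least_squares
th=np.radians(26.1); R=np.array([[np.cos(th),np.sin(th)],[-np.sin(th),np.cos(th)]]); O=np.array([615.3,75.1])
def show(seat):  # seat->world
    s=np.atleast_2d(seat).astype(float); a=np.radians(15)
    fx=s[:,0]*np.cos(a)-s[:,2]*np.sin(a); z=105+s[:,0]*np.sin(a)+s[:,2]*np.cos(a)
    return np.c_[(np.c_[fx,s[:,1]]+O)@R,z]/1000
ims=[]
for n,f in(("top","t_g"),("side","s_g")):
    im=cv2.imread(f"pics/{f}.png")
    # predicted flush plate outline (top face)
    P=proj(n,show([[-85,108,12],[-85,-108,12],[85,-108,12],[85,108,12]])); k=4 if n=="top" else 3
    x0,y0=np.floor(P.min(0)-20).astype(int).clip(0); x1,y1=np.ceil(P.max(0)+20).astype(int)
    c=cv2.resize(im[y0:y1,x0:x1],None,fx=k,fy=k,interpolation=cv2.INTER_CUBIC)
    cv2.polylines(c,[((P-[x0,y0])*k).round().astype(int)],True,(0,255,255),1)
    ims.append(cv2.resize(c,(int(c.shape[1]*420/c.shape[0]),420)))
im=np.hstack(ims); s=min(1,795/im.shape[1]); cv2.imwrite("pics/fin.png",cv2.resize(im,None,fx=s,fy=s)); print(im.shape)
E
```

```text
top (90, 251, 78, 46) area 724.5 @90: x -117.6 -87.5 y -83.6 124.2
side (192, 273, 60, 111) area 1060.0 @90: x -106.2 -86.1 y -119.9 97.3
51.2 tcp feeder [ -64.2 -282. ] 245.5 [-0.4  0.6 -0.4] 0.3
mark [447.  -5.]
mark [462. -72.]
mark [ 590. -373.]
mark [826.  33.]
51.25 [586.   56.7 245.6] [-1.800e+02 -1.000e-01  1.164e+02] [0.89 0.38 0.25] -0.3
(420, 948, 3)
```

View pics/fin.png

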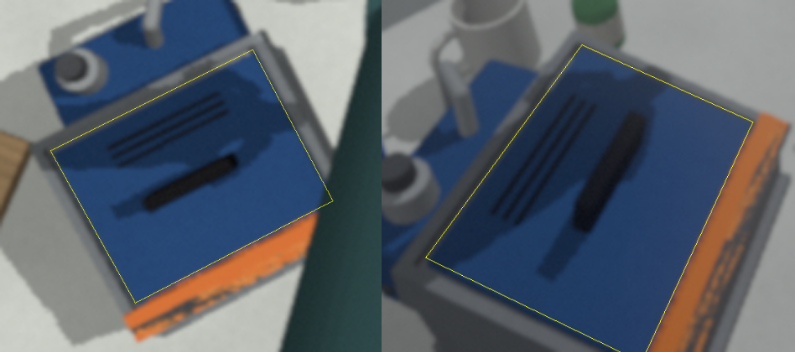

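The predicted flush outline matches the cover's edges in both views. However, one tray mark now reads (462,-72) instead of (446,-93), so cartridge A may have been knocked. I'm checking it up close.

```bash
python3 plan.py 446,-190,245,90,40
```

```text
{"slide":[[-0.4,-0.59,0.0],[-0.43,-0.56,0.0],[-0.46,-0.54,0.0],[-0.49,-0.51,0.0],[-0.52,-0.48,0.0],[-0.55,-0.45,0.0],[-0.57,-0.42,0.01],[-0.6,-0.39,0.0]],"twist":[0.038,0.038,0.038,0.039,0.038,0.039,0.038,0.039]}
-> [ 445.9 -190.2  245.1   90. ]
```

>>> drive_tool(slide=[[-0.4,-0.59,0],[-0.43,-0.56,0],[-0.46,-0.54,0],[-0.49,-0.51,0],[-0.52,-0.48,0],[-0.55,-0.45,0],[-0.57,-0.42,0],[-0.6,-0.39,0],[0,0,0],[0,0,0]], twist=[0.038,0.038,0.038,0.039,0.038,0.039,0.038,0.039,0,0], fingers=85)

```text
t: 52.25
ee_pos: [0.4457, -0.1913, 0.246]
orientation: [180.0, -0.0, 89.8]
force: [0.3, 0.4, -0.7]
gripper_width: 0.0851
```

```bash
cat > tray.py <<'E'
from h import *
c={n:cam(n) for n in("wrist","side","top")}; M={}
for n in c:
    im=imaging.grab_frame(n); c[n]=cam(n) if n=="wrist" else c[n]; save(im,f"tray_{n}.png")
    M[n]=[]
    for q in blobs(im,(10,90,60),(28,255,220),25):
        r=rect(n,q,.064)
        if 15<min(r[1]) and max(r[1])<36 and 380<r[0][0]<520 and -160<r[0][1]<60:
            m=cv2.moments(q); uv=[m["m10"]/m["m00"],m["m01"]/m["m00"]]; M[n].append(uv); print(n,np.round(uv,1),np.round(r[0],1),np.round(r[1],1))
    # white top + kraft outline: everything not green within the tray footprint -> dark-side/kraft blobs
    for q in blobs(im,(5,60,25),(18,255,130),80):
        r=rect(n,q,.03)
        if 370<r[0][0]<530 and -180<r[0][1]<80: print(" kraft",n,cv2.boundingRect(q),np.round(r[0],1),np.round(r[1],1),round(r[2],1))
E
python3 tray.py
```

```text
wrist [270.5  68.9] [463.8 -69.2] [30.7 29.5]
wrist [258.2  15.7] [449.3  -1.9] [30.5 30.9]
side [323.4 240. ] [447.8  -4.4] [23.8 24. ]
side [335.9 221.2] [463.  -71.7] [22.7 20.6]
 kraft side (304, 250, 35, 21) [431.   16.9] [78.3 55.9] 44.6
top [260.  260.8] [446.4  -4.7] [25.2 24.8]
top [286.4 254.4] [461.4 -71.4] [26.5 28.7]
```

```bash
python3 - <<'E'
from h import *
for n,(u,v) in(("wrist",(270,69)),("wrist",(258,16)),("top",(286,254)),("top",(260,261)),("side",(336,221)),("side",(323,240))):
    im=cv2.imread(f"pics/tray_{n}.png")[:,:,::-1].copy()
    hsv=cv2.cvtColor(im,cv2.COLOR_RGB2HSV); h=hsv[:,:,1]; V=hsv[:,:,2]
    t=V[max(v-22,0):v+23,u-22:u+23]
    thr={"wrist":200,"top":180,"side":170}[n]
    for th in(thr-15,thr,thr+12):
        m=((V>th)&(h<50)).astype(np.uint8)*255; cv2.circle(m,(u,v),12 if n=="wrist" else 7,255,-1)
        k,l,st,ce=cv2.connectedComponentsWithStats(m); i=l[v,u]
        cc=cv2.findContours((l==i).astype(np.uint8),0,1)[0][0]
        r=rect(n,cc,.064); print(n,(u,v),th,st[i,4],np.round(r[0],1),np.round(r[1],1),round(r[2],1))
E
```

```text
wrist (270, 69) 185 441 [463.4 -69.4] [27.6 27. ] 46.3
wrist (270, 69) 200 441 [463.4 -69.4] [27.6 27. ] 46.3
wrist (270, 69) 212 441 [463.4 -69.4] [27.6 27. ] 46.3
wrist (258, 16) 185 441 [449.3  -2.2] [29.2 28.3] 47.9
wrist (258, 16) 200 441 [449.3  -2.2] [29.2 28.3] 47.9
wrist (258, 16) 212 441 [449.3  -2.2] [29.2 28.3] 47.9
top (286, 254) 165 73220 [537.5 -19.1] [1375.3  768.7] 90.0
top (286, 254) 180 67075 [537.3 -38.8] [1333.6  767.8] 89.9
top (286, 254) 192 1539 [483.4 -44.1] [183.4 125.7] 88.4
top (260, 261) 165 73230 [537.5 -19.1] [1375.3  768.7] 90.0
top (260, 261) 180 67085 [537.3 -38.8] [1333.6  767.8] 89.9
top (260, 261) 192 1540 [483.4 -44.1] [183.4 125.7] 88.4
side (336, 221) 155 21816 [541.7 -99.3] [665.5 534.3] 34.9
side (336, 221) 170 149 [463.4 -72.2] [31.3 43. ] 4.6
side (336, 221) 182 149 [463.4 -72.2] [31.3 43. ] 4.6
side (323, 240) 155 21828 [541.7 -99.3] [665.5 534.3] 34.9
side (323, 240) 170 149 [448.7  -3.8] [29.5 38.4] 4.2
side (323, 240) 182 149 [448.7  -3.8] [29.5 38.4] 4.2
```

```bash
python3 - <<'E'
from h import *
im=cv2.imread("pics/tray_wrist.png")[:,:,::-1].copy()
for (u,v) in((270,69),(258,16)):
    print(im[v,u-30:u+31:3].max(1))
    m=np.zeros((386,514),np.uint8); g=cv2.medianBlur(im,3)
    for s in((u-17,v),(u+17,v)):
        for tol in(4,):
            m[:]=0; cv2.floodFill(g.copy(),m,s,0,(tol,)*3,(tol,)*3,cv2.FLOODFILL_FIXED_RANGE|cv2.FLOODFILL_MASK_ONLY|(255<<8))
            k=m[1:-1,1:-1]; k[:max(0,v-40)]=0;k[v+40:]=0;k[:,:u-40]=0;k[:,u+40:]=0
            cc=max(cv2.findContours(k,0,1)[0],key=cv2.contourArea); r=rect("wrist",cc,.064)
            print((u,v),s,g[s[1],s[0]],cv2.boundingRect(cc),np.round(r[0],1),np.round(r[1],1),round(r[2],1))
E
```

```text
[108 108 127 157 158 157 150 149  94  23  20  23  21 148 148 155 157 157
 158 154 154]
(270, 69) (253, 69) [152 158 154] (236, 29, 66, 68) [461.8 -60.5] [76.5 83.5] 0.6
(270, 69) (287, 69) [152 157 154] (236, 29, 69, 68) [463.5 -59.6] [73.2 90.8] 7.5
[106 106 132 154 155 154 148 148  23  22  20  20  22 147 147 155 154 155
 137  77  94]
(258, 16) (241, 16) [150 155 151] (235, 0, 63, 56) [458.8 -16.2] [73.5 72.2] 0.4
(258, 16) (275, 16) [149 155 151] (235, 0, 63, 56) [458.8 -16.2] [73.5 72.2] 0.4
```

Three cameras agree on the mark at about (462,-71,64), so A was knocked to the tray wall and against D but still lies flat. There is plenty of time, so I'll re-seat it.

```bash
python3 plan.py 462,-71,120,90,40 462,-71,5,90,35
```

```text
{"slide":[[0.48,0.06,0.5],[0.47,0.06,0.5],[0.48,0.06,0.51],[0.47,0.06,0.5],[0.48,0.07,0.51]],"twist":[0.0,0.0,0.0,0.0,0.0]}
-> [462.2 -71.  119.8  90. ]
{"slide":[[-0.0,-0.0,0.57],[-0.0,-0.0,0.58],[-0.0,-0.0,0.57],[-0.0,-0.0,0.58]],"twist":[0.0,0.0,0.0,0.0]}
-> [462.2 -71.    4.8  90. ]
```

>>> drive_tool(slide=[[0.48,0.06,0.5],[0.48,0.06,0.5],[0.48,0.06,0.5],[0.48,0.06,0.5],[0.48,0.07,0.5],[0,0,0.6],[0,0,0.6],[0,0,0.6],[0,0,0.5],[0,0,0]], twist=[0,0,0,0,0,0,0,0,0,0])

```text
t: 53.4
ee_pos: [0.4605, -0.07, 0.0034]
orientation: [-179.7, -0.1, 89.9]
force: [0.6, 0.2, 0.5]
gripper_width: 0.0851
```

>>> drive_tool(slide=[[0,0,0],[0,0,0],[0,0,0],[0,0,0],[0,0,0],[0,0,0],[0,0,0]], twist=[0,0,0,0,0,0,0], fingers=45)

```text
t: 54.1
ee_pos: [0.4618, -0.0716, 0.0071]
orientation: [179.9, -0.0, 89.8]
force: [-2.1, 0.5, 7.5]
gripper_width: 0.0548
```

>>> drive_tool(slide=[[0,0,-0.2],[0,0,-0.6],[0,0,-0.5],[0,0,0],[0,0,0]], twist=[0,0,0,0,0])

```text
t: 54.6
ee_pos: [0.4624, -0.0714, 0.0715]
orientation: [179.9, 0.0, 89.9]
force: [-0.3, 0.1, -1.1]
gripper_width: 0.0549
```

```bash
python3 carts.py; python3 plan.py 446,-92,70,90,40
```

```text
mark [447.  -5.]
mark [ 590. -373.]
mark [826.  33.]
54.65 [461.7 -71.3  70.8] [180.   -0.   89.8] [-0.33  1.05 -1.33] 54.8
{"slide":[[-0.41,-0.31,0.02]],"twist":[-0.002]}
-> [446.2 -91.8  69.8  90. ]
```

>>> drive_tool(slide=[[-0.2,-0.16,0],[-0.21,-0.15,0],[0,0,0],[0,0,0.5],[0,0,0.5],[0,0,0.2],[0,0,0.06],[0,0,0],[0,0,0]], twist=[0,0,0,0,0,0,0,0,0])

```text
t: 55.55
ee_pos: [0.4462, -0.0927, 0.008]
orientation: [180.0, 0.0, 89.7]
force: [0.2, 0.2, -1.4]
gripper_width: 0.0548
```

>>> drive_tool(slide=[[0,0,0],[0,0,0],[0,0,0],[0,0,0],[0,0,-0.5],[0,0,-0.8],[0,0,-0.8],[0,0,-0.8],[-0.6,0.4,-0.3],[-0.6,0.4,0]], twist=[0,0,0,0,0,0,0,0,0,0], fingers=85)

```text
t: 56.55
ee_pos: [0.4881, -0.1515, 0.1706]
orientation: [179.7, -0.0, 90.1]
force: [-0.4, 0.2, -0.4]
gripper_width: 0.0852
```

>>> drive_tool(slide=[[-0.7,0.4,-0.3],[-0.7,0.4,0],[-0.7,0.3,0],[0,0,0],[0,0,0]], twist=[0,0,0,0,0])

```text
t: 57.05
ee_pos: [0.5399, -0.2582, 0.1826]
orientation: [-179.9, -0.0, 89.7]
force: [-0.3, 1.2, 0.4]
gripper_width: 0.0851
```

```bash
python3 tray.py; python3 lip.py h; python3 carts.py; python3 - <<'E'
from h import *
im=imaging.grab_frame("top"); im0=cv2.imread("pics/top0.png")[:,:,::-1].copy()
for i in(im0,im):
    for c in blobs(i,(170,120,80),(180,255,255),15)+blobs(i,(0,150,80),(2,255,255),15): print("red",cv2.boundingRect(c))
# blue cover blob in g (after press) vs now
for f in("t_g","t_h","s_g","s_h"):
    a=cv2.imread(f"pics/{f}.png")[:,:,::-1].copy()
    for c in blobs(a,(100,110,40),(120,255,255),1500): print(f,cv2.boundingRect(c))
E
```

```text
wrist [163.4  22.9] [446.9 -90.2] [31.  31.7]
 kraft wrist (146, 0, 56, 64) [ 463.6 -104.7] [87.  51.7] 49.3
side [324.2 240.7] [447.3  -4.2] [24.2 22.9]
side [347.1 220. ] [447.  -92.5] [23.6 19.8]
 kraft side (304, 250, 35, 21) [430.1  17. ] [79.3 54.1] 46.9
top [260.  260.8] [446.4  -4.7] [25.2 24.8]
top [295.  260.4] [445.2 -92.7] [25.2 27.5]
top (90, 245, 96, 52) area 936.5 @90: x -117.8 -87.5 y -121.6 124.2
side (192, 274, 60, 110) area 1092.0 @90: x -108.3 -85.8 y -117.6 97.3
57.35 tcp feeder [-242.8 -542.7] 182.8 [ 0.2 -0.5 -0.3] 84.9
mark [447.  -5.]
mark [445. -93.]
mark [826.  33.]
57.4 [ 540.4 -256.4  182.9] [-180.    -0.    89.9] [-0.54 -0.59  0.11] 85.5
red (173, 138, 8, 8)
red (317, 132, 31, 11)
red (173, 138, 8, 8)
red (317, 132, 31, 11)
t_g (61, 185, 112, 102)
t_g (56, 156, 84, 58)
t_g (10, 78, 95, 69)
t_h (61, 185, 114, 102)
t_h (56, 156, 84, 58)
t_h (10, 78, 95, 69)
s_g (49, 247, 89, 106)
s_g (87, 241, 151, 143)
s_g (0, 229, 66, 94)
s_h (88, 241, 146, 143)
s_h (0, 229, 66, 94)
```

```bash
python3 -c "
from workcell import order
print(order.job_done())"
```

```text
the job is handed in; nothing more can be done
None
```

The job is done and handed in at about 57 s, and the hand-in itself reports no verdict. Four cartridges were present. By lifting, the two full ones (about 0.5 kg each) went into the bay and the two empties (about 0.1 kg) into the green tray. The cover was then hooked under the ledge, slid home and swung down.

**Last checks:**
- **Cover:** its edges match the computed shut outline in both the top and side views. A press on its top half met firm contact (11 N) at about the expected height. That height relies on an estimated fingertip offset, so the picture match is the stronger evidence.
- **Cartridges:** both empties read flat in the tray from two cameras (one from three), and both full ones were seen standing in the bay before the cover went on.
- **Glue:** its cap is at the same pixels in the top view as at the start.

**What went wrong or disagreed:**
- **First grasp:** the first try on a cartridge was too high and slipped off, pushing about 50 N on the wrist. The cartridge stayed upright.
- **Cover slipped out early:** it left the fingers when I eased them open, coming to rest tilted on the seat. I pushed it in from there by its bar.
- **Knocked cartridge:** one empty had been shifted about 2.5 cm inside the tray, so I re-seated it after the cover was shut.
- **Feeder position:** the wrist and top cameras differed by up to 7 mm along the feeder's depth. I used a value between them.

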